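Span calibration of the bench hanging scale

ROBOT

A 7-joint arm with a two-finger parallel gripper is mounted at the origin on a cart in front of the work surface, level with it; the furniture and walls round the work are solid. World frame = base frame: x ahead of the robot, y to its left, z up, the work surface at z = 0. Lengths are in m, angles in rad, forces in N, time in s.
With the tool pointing down it reaches from about 0.425 to 0.925 m from the base axis. Payload 6.8 kg.
Tool frame: the origin (TCP) lies at the very end of the fingers, on their centre line; the grasp point (between the pads) lies 19 mm behind it; z points along the fingers, y is the line along which they close (so a half turn about z gives the same grasp; the last joint's range is limited). The gripper opens to 85 mm and grips with 20 to 120 N. Pads are 22 mm wide; open, the fingers measure 114 mm over their backs; the gripper's body (76 mm by 85 mm) begins 54 mm behind the grasp point. The pads swing forward as they close: fully open they stand 13 mm farther back than shut.
Start: joints at [-1.284, 0.477, 0.022, 1.555, -0.011, 1.109, -0.083], TCP at [0.26, 0.623, 0.202] pointing down, gripper open.
Joint ranges: [-2.96, 2.96], [-0.34, 2.1], [-1.41, 1.46], [0.24, 2.44], [-1.37, 4.51], [0.17, 1.92], [-2.96, 2.96]. Speed limits (rad/s): [2.39, 2.39, 3.14, 3.14, 3.14, 3.14, 3.14].

INTERFACE

Orientations are given as a rotation vector (axis times angle).
In Python, from bench import r gives the robot as it stands.
- The arm moves only by the shell command python3 -m jog 'ROWS' [FORCE]. ROWS is JSON, a list of rows, each an object of numbers: "fingers": the finger opening in m, from 0 to 0.0854; "x", "y", "z": the shift along the tool's x, y, z in m; "rx", "ry", "rz": the turn, a rotation vector about the tool's x, y, z in degrees. In form: [{"fingers": .., "x": .., "y": .., "z": .., "rx": .., "ry": .., "rz": ..}, ...]. A call has 1 to 8 rows; each row shifts and turns the commanded pose from where the row before left it, along the tool's axes as they then stand; what a row does not reach is not made up. A row lasts 1/8 s, in which the tool goes at most 62.5 mm and 10.7 degrees, less where a joint would pass 70% of its speed; a pose out of reach is approached as far as the arm can. A call is refused whole if a number of a shift passes 0.0625 or a number of a turn 10.7, either way. A call with a gripper value outside its range is refused whole. The fingers move at their own pace and stop on an object; FORCE is the grip in N (left out, the last holds). Time passes only in rows, so rows that do not move let the fingers close. It gives the time, the measured TCP pose, the force, the opening and the grip force at its end, in the units of the state.
- r.get_obs(): the state, without advancing time (a new reading comes with each control period).
- r.grab_frame(name): name is "scene" or "side" or "wrist"; returns (picture, depth): 384x512x3 uint8, red, green, blue; 384x512 float32, m along the optical axis (not along the pixel's ray), 0 where there is no reading.
- r.get_calibration(name): a dict with "mtx" (3x3 intrinsics, pixels), "extrinsics" (4x4, takes a point from camera to world coordinates). Camera axes: x right, y down, z forward; pixel columns grow to the right and rows downward; lengths in m; the calibration is good to about 2 mm. A picture is of the moment at which its call begins: read the wrist's pose just before it. get_calibration takes no time and is no camera call; for the wrist camera it gives the pose at the moment of the call.
- r.hand_in(): hands the job in; it is judged then, once.
Trained networks look in the newest picture that a camera, given by its name, has taken for a name from the list of things; names that differ only in an ending like _2 or _b are one class to them, and where a whole thing is asked for, a point or a joint stands for the part that bears it (a point fixed in the world has none). Each returns a list of dicts, best first, with "score" (0 to 1); they miss things now and then, are a little off and sometimes report something else, mostly with a low value. They report only what shows in the picture. A call takes as long as a camera call.
- r.search_frame(target, camera): "xyz" ([x, y, z] in m, in world coordinates, good to about 4 mm: the middle of the surface that is visible of it).
- r.landmark_of(target, camera): "xyz" ([x, y, z] in m, in world coordinates, good to about 4 mm: a listed point, or the origin of a listed thing).
The state is a dict: "clock": time; "joints": joint angles; "qvel": joint speeds; "tau": joint torques, N m; "tcp_pos": TCP position; "orientation": TCP orientation; "contact_force": force on the tool from outside, world axes, zero at the start; "moment": the same for the moment, N m; "grip_width": finger opening in m; "gripper_force": force on a finger pad.
Only numpy, scipy, OpenCV 4.12 (cv2) and the standard library are available. Lean on these libraries where they do the work, as an engineer would, in place of code of your own. Each camera call takes 0.05 s, during which the arm holds its last target. There are 200 camera calls.

TASK

Calibrate the bench hanging scale: hang the test weight by its bail on the scale's hook, lowering it gently, and let go of it so that it hangs freely. Then take the stepped steel drift, reach its thin nose through the round hole in the scale's front panel and hold the recessed calibration button fully down, without forcing it and never before the weight is hanging. Finish like that, with the drift still gripped, the button held down and the weight hanging still, and leave the other things where they are.

Things in the scene. Friction and masses are not known exactly. Their poses are not given: they have to be found in the camera images.
- scale: fixed scale on the right-hand bench: dark base 150 x 210 mm; on its right a grey console (y = -100 to -10 mm, 101 mm high, front at x = -75 mm); on its left a column 229 mm high with an aluminium load-cell bar (18 mm wide, z = 189 to 215 mm, at y = +55 mm, ending at x = -35 mm) and the hook. Origin: centre of the base's underside; x to its back, y to its left, z up
- hole_mouth (a point): centre of the 18 mm round hole in the console's front panel, in the panel's front face, 42 mm above the bench; axes as the scale: the hole runs level along the scale's +x. The button's face lies 15 mm inside the hole
- cal_button (a joint): travel of the recessed button (14 mm cap) along the scale's +x, m: 0 released, 0.006 against its stop; a spring pushes it back with 2.5 N at the start and 4.5 N fully down
- load_hook: the scale's steel hook of 8 mm round bar, fixed to the end of the load-cell bar; its frame is the scale's. It runs along the scale's -x from the bar, dips to a valley (top of the round bar 200 mm above the bench) and turns up to a tip 73 mm in front of the scale's origin, 220 mm above the bench
- hook_seat (a point): where the centre of the bail's kink comes to rest when the weight hangs in the valley of the hook: 204 mm above the bench, 19 mm in front of the bar's end and 19 mm behind the middle of the upturned tip; axes as the scale
- test_weight: about 0.5 kg, starts on the left-hand stand: dark block 34 x 112 x 22 mm with a stiff fixed bail of 8 mm bar in its y-z plane, 108 mm wide. On the bail's two shoulders sit flat-sided black grips, 10 mm thick in x, 23 mm along y, 14 mm high, centred at y = +-33 mm, z = 80 mm; between them a kink rises to 88 mm. Origin: centre of underside; y along the block, z up. It hangs with y across the hook
- bail_kink (a point): centre of the bar at the middle of the bail's kink, 88 mm above the block's underside; axes as the test weight
- drift_punch: stepped steel drift lying on the right-hand bench, 120 mm long, 70 g: round body 15.7 mm thick from y = -15 to +60 mm, thin nose (9 mm) towards -y, ending at y = -60 mm. Origin at mid-length on its underside as built, 7.9 mm off the axis (it may have rolled); y along it, away from the nose
- punch_tip (a point): end of the drift's nose, on its axis; axes as the drift
- brass_drift: bystander: plain thick brass-coloured drift, 23 mm round, 102 mm long, lying on the right-hand bench; too thick for the hole. Origin on the underside at mid-length, y along it
- cup_a: bystander: small aluminium cup, 45 mm wide, 52 mm high, on the left-hand stand; origin at the centre of its underside
- cup_b: bystander: a second such cup

How it is judged:
On the way, in this order (a step that is already met when the one before it is completed fails the run):
1. the test weight hangs by its bail in the hook, let go (distance between bail_kink and hook_seat below 0.012 m and contact force between test_weight and load_hook above 2.5 N and contact force between each of the arm, the fingers and test_weight below 0.2 N and linear speed of test_weight below 0.2 m/s), for 0.2 s.
2. the drift, gripped in the fingers, holds the recessed button fully down (value of joint cal_button above 0.0045 m and x of punch_tip in the frame of hole_mouth above 0.016 m and contact force between the fingers and drift_punch above 2 N), for 0.3 s.
At the end, for the whole second after the job is handed in: The drift, gripped in the fingers with its nose at least 16 mm inside the hole, holds the button at least 4.5 mm down; the weight hangs upright (0.15 rad) and still in the hook's valley, kink within 12 mm of the seat, carried by the hook and untouched by the robot (all of step 2 and distance between bail_kink and hook_seat below 0.012 m and contact force between test_weight and load_hook above 2.5 N and angle between test_weight's own z axis and vertical below 0.15 rad and linear speed of test_weight below 0.1 m/s and contact force between each of the arm, the fingers and test_weight below 0.2 N); the arm keeps its last pose, push and grip.
It fails at once if the button is pressed while the weight is not on the hook (value of joint cal_button above 0.003 m and distance between bail_kink and hook_seat above 0.03 m).
It fails at once if the hook is knocked or loaded with more than 60 N (contact force between load_hook and anything else above 60 N).
It fails at once if the drift is forced against the button or panel with more than 40 N (contact force between drift_punch and scale above 40 N).
It fails at once if a bystander is moved (distance of any of brass_drift, cup_a, cup_b from where it was at the start of the episode above 0.03 m).
It also fails if it takes over 72 s, if anything falls off the work surface, if the arm or the gripper's body presses on something with over 40 N, if the wrist force passes 120 N, or if a joint passes its speed limit or range.

## Working session

There is one attempt and no reset: what is moved stays moved. The work goes in short steps, Python scripts to look and compute and a shell command to move; the robot and the scene stay as the last step left them, time stands still between calls to the robot, and variables do not carry over. Pictures are saved under pics/ and viewed, at most 10 in all, crops included, and the job is handed in when it is done.

```bash
mkdir -p pics; ls; cat > h.py <<'E'
from bench import r
import numpy as np, cv2
from scipy.spatial.transform import Rotation as R
def save(c,n):
    im,d=r.grab_frame(c); cv2.imwrite('pics/'+n+'.png',im[:,:,::-1]); return im,d
def show(ts,c,f=('search_frame','landmark_of')):
    for t in ts:
        for k in f:
            try: print(c,k[:6],t,[(np.round(a['xyz'],4).tolist(),round(a['score'],2)) for a in getattr(r,k)(t,c)[:3]])
            except Exception as e: print(c,k,t,'ERR',e)
def st():
    o=r.get_obs(); return o,np.array(o['tcp_pos']),R.from_rotvec(o['orientation'])
E
python3 - <<'E'
from h import *
o,p,q=st(); print(o['clock'],p,q.as_matrix().round(3),o['grip_width'])
for c in ['scene','side']:
    save(c,c+'0')
    show(['scale','hole_mouth','hook_seat','test_weight','bail_kink','drift_punch','punch_tip','brass_drift','cup_a'],c,('landmark_of',))
    print(r.get_calibration(c)['extrinsics'])
a=cv2.imread('pics/scene0.png');b=cv2.imread('pics/side0.png')
cv2.imwrite('pics/both.png',cv2.resize(np.hstack([a,b]),(800,300)))
E
```

```text
pics
0.0 [0.25938715 0.62248342 0.20123541] [[-0.923  0.385 -0.001]
 [ 0.385  0.923 -0.002]
 [-0.    -0.002 -1.   ]] 0.08520776771941893
scene landma scale [([0.5769, -0.2219, 0.005], 0.6), ([0.3993, -0.4101, 0.0083], 0.22)]
scene landma hole_mouth [([0.4792, -0.2281, 0.0442], 0.95), ([0.5728, -0.2206, 0.0012], 0.62)]
scene landma hook_seat [([0.5604, -0.1421, 0.206], 0.35)]
scene landma test_weight [([0.4786, 0.2538, -0.0004], 0.65)]
scene landma bail_kink [([0.4813, 0.2545, 0.0878], 0.75)]
scene landma drift_punch [([0.4539, -0.3881, 0.0004], 0.5)]
scene landma punch_tip [([0.4009, -0.409, 0.0118], 0.46)]
scene landma brass_drift [([0.3808, -0.2653, 0.0012], 0.59)]
scene landma cup_a [([0.6332, 0.4675, -0.0001], 0.77), ([0.5789, 0.4305, -0.0009], 0.44)]
[[-0.83497023 -0.19470903  0.51469711 -0.28316266]
 [-0.54995537  0.32811356 -0.76804334  1.14866341]
 [-0.01933413 -0.92435377 -0.38104633  0.70230584]
 [ 0.          0.          0.          1.        ]]
side landma scale [([0.5712, -0.2188, 0.0001], 0.91)]
side landma hole_mouth [([0.4841, -0.2244, 0.0409], 0.96)]
side landma hook_seat [([0.4826, -0.2252, 0.0427], 0.59), ([0.5585, -0.144, 0.2048], 0.58)]
side landma test_weight [([0.4562, -0.3833, 0.0034], 0.68)]
side landma bail_kink [([0.4777, 0.2547, 0.0902], 0.66)]
side landma drift_punch [([0.4567, -0.3826, 0.0036], 0.68)]
side landma punch_tip [([0.3967, -0.403, 0.0084], 0.55), ([0.4809, 0.2553, 0.0901], 0.53)]
side landma brass_drift [([0.3801, -0.2722, -0.0073], 0.64)]
side landma cup_a [([0.5842, 0.4358, 0.0001], 0.7), ([0.6316, 0.4602, 0.0007], 0.69), ([0.4563, -0.3854, -0.0001], 0.29)]
[[ 0.94898963 -0.15200545  0.27624811  0.0830376 ]
 [-0.31475064 -0.50872383  0.80133145 -1.05008526]
 [ 0.01872725 -0.84740451 -0.53061745  0.87834088]
 [ 0.          0.          0.          1.        ]]
```

View pics/both.png

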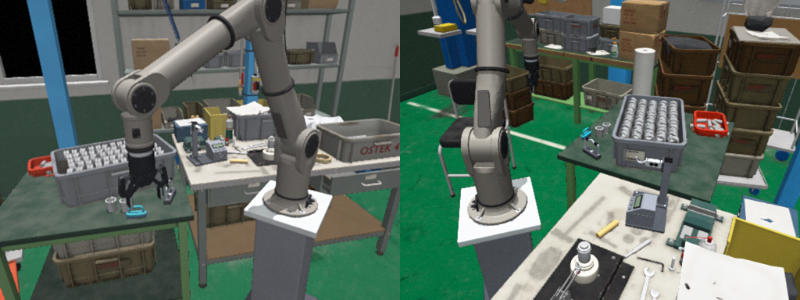

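View pics/side0.png

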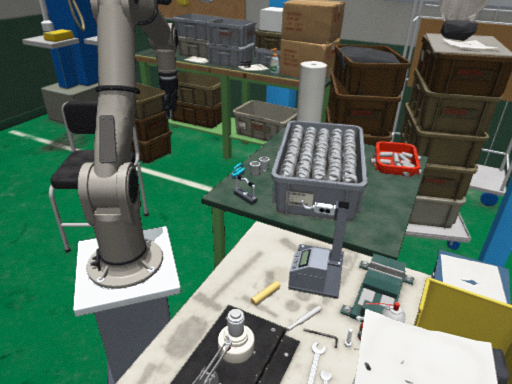

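Side view: weight at about (245,190) with cups behind it at (255,165), scale at (320,270), brass drift (265,292), steel drift (305,318). Next I need the yaws and clearance heights from depth.

```bash
cat >> h.py <<'E'
def cloud(c):
    k=r.get_calibration(c); im,d=r.grab_frame(c); m=np.array(k['mtx']);T=np.array(k['extrinsics'])
    v,u=np.mgrid[:d.shape[0],:d.shape[1]]; 
    P=np.stack([(u-m[0,2])/m[0,0]*d,(v-m[1,2])/m[1,1]*d,d],-1)@T[:3,:3].T+T[:3,3]
    P[d<=0]=np.nan; return im,P
def near(P,c,rad,z0,z1):
    q=P.reshape(-1,3); q=q[~np.isnan(q[:,0])]
    return q[(np.hypot(q[:,0]-c[0],q[:,1]-c[1])<rad)&(q[:,2]>z0)&(q[:,2]<z1)]
def yaw(q):
    w,V=np.linalg.eigh(np.cov(q[:,:2].T)); return np.degrees(np.arctan2(V[1,1],V[0,1])),np.sqrt(w)
E
python3 - <<'E'
from h import *
for c in ['side','scene']:
    im,P=cloud(c)
    q=near(P,(.479,.2545),.085,.008,.12); print(c,'weight',len(q),q.mean(0) if len(q) else '',yaw(q))
    q=near(P,(.455,-.385),.08,.006,.03); print('drift',len(q),yaw(q),q.mean(0))
    q=near(P,(.38,-.268),.07,.008,.04); print('brass',len(q),yaw(q),q.mean(0))
    # coarse height map
    A=P.reshape(-1,3)
    for x in np.arange(.3,1,.1):
        print(round(x,1),[ (round(float(np.nanmax(s)),2) if len(s) else None) for y in np.arange(-.6,.6,.1) for s in [A[(abs(A[:,0]-x-.05)<.05)&(abs(A[:,1]-y-.05)<.05)][:,2]]])
E
```

```text
side weight 284 [0.47522866 0.24872164 0.0380772 ] (np.float64(114.94206790826922), array([0.00871462, 0.03625273]))
drift 240 (np.float64(-163.00286353052007), array([0.01315641, 0.0390337 ])) [ 0.44848046 -0.39174161  0.01208422]
brass 247 (np.float64(-154.76796524725674), array([0.00582091, 0.03046825])) [ 0.37951803 -0.27445224  0.01888927]
0.3 [0.01, 0.03, 0.01, 0.03, 0.01, 0.01, 0.0, None, 0.01, 0.01, None, -0.74]
0.4 [0.21, 0.01, 0.02, 0.1, 0.07, 0.01, 0.01, 0.02, 0.09, 0.08, 0.06, None]
0.5 [0.21, 0.06, 0.11, 0.1, 0.22, 0.01, 0.18, 0.18, 0.18, 0.01, 0.06, 0.0]
0.6 [0.19, 0.06, 0.07, 0.23, 0.23, 0.01, 0.18, 0.18, 0.18, 0.18, 0.17, 0.01]
0.7 [0.19, 0.07, 0.07, 0.07, 0.01, 0.18, 0.18, 0.18, 0.18, 0.18, 0.18, 0.18]
0.8 [0.19, 0.12, 0.12, 0.0, 0.01, 0.18, 0.18, 0.18, 0.18, 0.18, 0.18, 0.18]
0.9 [0.12, 0.12, 0.12, None, 0.01, 0.01, 0.18, 0.18, 0.18, 0.18, 0.18, 0.18]
scene weight 291 [0.47285553 0.26298003 0.03718043] (np.float64(113.9753673221813), array([0.0084822 , 0.03832578]))
drift 94 (np.float64(-157.68339534009155), array([0.02054414, 0.04124936])) [ 0.4463726  -0.39146528  0.01218966]
brass 104 (np.float64(-155.51230729565057), array([0.00552809, 0.03074104])) [ 0.38251082 -0.26206261  0.01843927]
0.3 [0.01, 0.03, 0.01, 0.03, 0.01, 0.01, 0.0, None, 0.0, 0.01, 0.0, None]
0.4 [0.21, 0.01, 0.02, 0.1, 0.07, 0.01, 0.01, 0.02, 0.09, 0.08, 0.06, -0.01]
0.5 [0.21, 0.09, 0.11, 0.11, 0.22, 0.02, 0.18, 0.18, 0.18, 0.01, 0.06, 0.01]
0.6 [0.2, 0.07, 0.07, 0.23, 0.23, 0.01, 0.18, 0.18, 0.11, 0.18, 0.18, 0.01]
0.7 [0.2, 0.19, 0.07, 0.07, 0.01, 0.18, 0.18, -0.4, 0.18, 0.18, 0.18, 0.18]
0.8 [0.4, 0.12, 0.12, 0.02, -0.74, 0.18, -0.49, 0.18, 0.18, 0.18, 0.18, 0.18]
0.9 [0.78, 0.13, 0.12, -0.74, None, None, None, 0.18, 0.18, 0.18, 0.18, 0.18]
```

```bash
python3 -m jog '[{"x":-0.045,"y":-0.033,"z":-0.007},{"x":-0.045,"y":-0.033,"z":-0.007},{"x":-0.045,"y":-0.033,"z":-0.007},{"x":-0.045,"y":-0.033,"z":-0.007},{"x":-0.045,"y":-0.033,"z":-0.007},{"x":-0.045,"y":-0.033,"z":-0.007},{"x":-0.045,"y":-0.033,"z":-0.007}]'
python3 -m jog '[{"rz":10.6},{"rz":10.6},{"rz":10.6},{"rz":10.6},{"rz":0}]'
python3 - <<'E'
from h import *
o,p,q=st(); print(o['clock'],p,q.as_matrix().round(3),np.round(o['joints'],2))
im,P=cloud('wrist'); cv2.imwrite('pics/w1.png',im[:,:,::-1])
show(['test_weight','bail_kink'],'wrist')
w=near(P,(.479,.2545),.085,.010,.12);print(len(w),yaw(w),w.mean(0))
g=near(P,(.479,.2545),.085,.072,.12);print(len(g),yaw(g),g.mean(0),np.nanmin(P[...,2]))
im,S=cloud('side'); A=near(S,(.465,.285),.25,.1,.2)
d=np.linalg.norm(A[:,:2]-[.465,.285],axis=1);i=np.argsort(d)[:2000:200];print(np.c_[A[i],d[i]].round(3))
E
```

```text
1.1 [0.25962047 0.6230812  0.20220142] [[-0.923  0.385 -0.   ]
 [ 0.385  0.923  0.   ]
 [ 0.    -0.    -1.   ]] [-1.28  0.48  0.02  1.56 -0.01  1.11 -0.08]
wrist search test_weight [([0.4667, 0.257, 0.019], 0.9)]
wrist landma test_weight [([0.4767, 0.2519, -0.0042], 0.57)]
wrist search bail_kink [([0.4692, 0.2647, 0.022], 0.79)]
wrist landma bail_kink []
574 (np.float64(108.90980873702848), array([0.0071701 , 0.02602007])) [0.46710071 0.26328966 0.02698874]
0 (np.float64(nan), array([nan, nan])) [nan nan nan] -0.7589318890970871
[[0.591 0.229 0.173 0.138]
 [0.605 0.18  0.174 0.175]
 [0.628 0.176 0.173 0.196]
 [0.556 0.093 0.169 0.212]
 [0.572 0.085 0.167 0.227]
 [0.586 0.076 0.128 0.242]]validation failed for argument at $[0]...
validation failed for argument at $[0]...
  avg = a.mean(axis, **keepdims_kw)
  ret = um.true_divide(
h.py:22: RuntimeWarning: Degrees of freedom <= 0 for slice
  w,V=np.linalg.eigh(np.cov(q[:,:2].T)); return np.degrees(np.arctan2(V[1,1],V[0,1])),np.sqrt(w)
  c *= np.true_divide(1, fact)
  c *= np.true_divide(1, fact)
<stdin>:6: RuntimeWarning: Mean of empty slice.
```

View pics/w1.png

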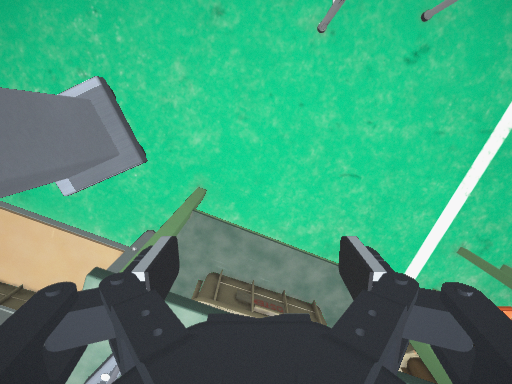

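The wrist view is still over the floor (the fingers stand at about (160,265) and (365,265)) because the move was refused: rows need all keys.

```bash
python3 -m jog '[{"fingers":0.085,"x":-0.045,"y":-0.033,"z":-0.007,"rx":0,"ry":0,"rz":0},{"fingers":0.085,"x":-0.045,"y":-0.033,"z":-0.007,"rx":0,"ry":0,"rz":0},{"fingers":0.085,"x":-0.045,"y":-0.033,"z":-0.007,"rx":0,"ry":0,"rz":0},{"fingers":0.085,"x":-0.045,"y":-0.033,"z":-0.007,"rx":0,"ry":0,"rz":0},{"fingers":0.085,"x":-0.045,"y":-0.033,"z":-0.007,"rx":0,"ry":0,"rz":0},{"fingers":0.085,"x":-0.045,"y":-0.033,"z":-0.007,"rx":0,"ry":0,"rz":0},{"fingers":0.085,"x":-0.045,"y":-0.033,"z":-0.007,"rx":0,"ry":0,"rz":0}]' 
python3 -m jog '[{"fingers":0.085,"x":0,"y":0,"z":0,"rx":0,"ry":0,"rz":10.6},{"fingers":0.085,"x":0,"y":0,"z":0,"rx":0,"ry":0,"rz":10.6},{"fingers":0.085,"x":0,"y":0,"z":0,"rx":0,"ry":0,"rz":10.6},{"fingers":0.085,"x":0,"y":0,"z":0,"rx":0,"ry":0,"rz":10.6},{"fingers":0.085,"x":0,"y":0,"z":0,"rx":0,"ry":0,"rz":0}]'
python3 - <<'E'
from h import *
o,p,q=st(); print(o['clock'],p,q.as_matrix().round(3),np.round(o['joints'],2))
im,P=cloud('wrist'); cv2.imwrite('pics/w2.png',im[:,:,::-1])
show(['test_weight','bail_kink'],'wrist')
w=near(P,(.479,.2545),.085,.010,.12);print(len(w),yaw(w),w.mean(0))
for a,b in((.012,.03),(.072,.1),(.083,.1)):
  g=near(P,(.479,.2545),.085,a,b)
  if len(g)>3: print(len(g),yaw(g),g.mean(0),cv2.minAreaRect(g[:,:2].astype('float32')))
E
```

```text
clock: 2.28
tcp_pos: [0.4624, 0.2871, 0.2518]
orientation: [0.616, 3.08, 0.001]
contact_force: [-0.0, -0.0, 0.2]
grip_width: 0.085
gripper_force: 0.0
clock: 2.9
tcp_pos: [0.4615, 0.2888, 0.2513]
orientation: [1.686, 2.651, 0.0]
contact_force: [0.4, -0.3, -0.5]
grip_width: 0.0852
gripper_force: 0.0
2.9 [0.46150123 0.28876465 0.25130387] [[-0.424  0.906  0.   ]
 [ 0.906  0.424  0.   ]
 [ 0.     0.    -1.   ]] [-0.9   0.22  0.26  1.83 -0.06  1.11 -0.17]
wrist search test_weight [([0.4728, 0.2582, 0.0165], 0.77)]
wrist landma test_weight [([0.4748, 0.2536, -0.0011], 0.59)]
wrist search bail_kink [([0.4744, 0.2634, 0.0203], 0.9)]
wrist landma bail_kink [([0.4796, 0.2596, 0.0877], 0.71)]
1639 (np.float64(114.08748005049654), array([0.00950753, 0.03198621])) [0.4759972  0.26010781 0.04322615]
1087 (np.float64(114.11922723982227), array([0.01151409, 0.0325315 ])) [0.47610692 0.25943144 0.02197633] ((0.4784756302833557, 0.25582951307296753), (0.033748846501111984, 0.11077456176280975), 24.393003463745117)
528 (np.float64(114.04151711586903), array([0.00270751, 0.02992103])) [0.476643   0.25952981 0.08658045] ((0.47810375690460205, 0.25630983710289), (0.009801991283893585, 0.10532476007938385), 24.118850708007812)
457 (np.float64(114.025797993151), array([0.00270015, 0.02730554])) [0.47770274 0.25714529 0.08756347] ((0.47860002517700195, 0.25527647137641907), (0.009740623645484447, 0.09271334856748581), 24.118854522705078)
```

View pics/w2.png

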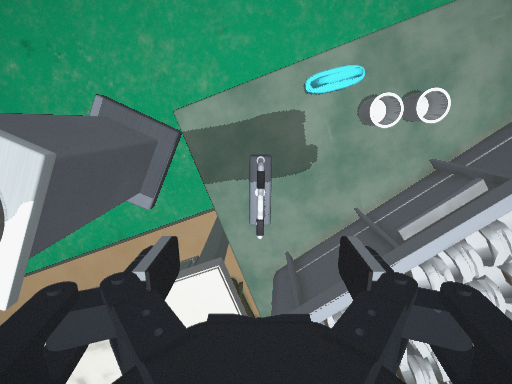

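The weight lies at about (260,190) px, aligned with the fingers; cups at (385,110) and (432,105), bin on the right is clear. Descending on the far (+y) grip.

```bash
python3 -m jog '[{"fingers":0.06,"x":-0.004,"y":0.002,"z":0,"rx":0,"ry":0,"rz":0.9},{"fingers":0.06,"x":0,"y":0,"z":0.045,"rx":0,"ry":0,"rz":0},{"fingers":0.06,"x":0,"y":0,"z":0.045,"rx":0,"ry":0,"rz":0},{"fingers":0.06,"x":0,"y":0,"z":0.045,"rx":0,"ry":0,"rz":0},{"fingers":0.06,"x":0,"y":0,"z":0.035,"rx":0,"ry":0,"rz":0},{"fingers":0.06,"x":0,"y":0,"z":0.019,"rx":0,"ry":0,"rz":0},{"fingers":0.06,"x":0,"y":0,"z":0,"rx":0,"ry":0,"rz":0}]'
python3 -m jog '[{"fingers":0.0,"x":0,"y":0,"z":0,"rx":0,"ry":0,"rz":0},{"fingers":0.0,"x":0,"y":0,"z":0,"rx":0,"ry":0,"rz":0},{"fingers":0.0,"x":0,"y":0,"z":0,"rx":0,"ry":0,"rz":0},{"fingers":0.0,"x":0,"y":0,"z":0,"rx":0,"ry":0,"rz":0},{"fingers":0.0,"x":0,"y":0,"z":0,"rx":0,"ry":0,"rz":0},{"fingers":0.0,"x":0,"y":0,"z":0,"rx":0,"ry":0,"rz":0}]' 100
```

```text
clock: 4.03
tcp_pos: [0.4643, 0.285, 0.0609]
orientation: [-1.709, -2.635, 0.005]
contact_force: [0.2, 0.0, -0.0]
grip_width: 0.0601
gripper_force: 0.0
clock: 4.78
tcp_pos: [0.465, 0.286, 0.0622]
orientation: [-1.709, -2.636, 0.0]
contact_force: [0.6, -0.8, 0.0]
grip_width: -0.0003
gripper_force: 0.0
```

```bash
python3 - <<'E'
from h import *
o,p,q=st(); print(o['clock'],p,o['grip_width'],o['gripper_force'])
im,P=cloud('wrist'); cv2.imwrite('pics/w3.png',im[:,:,::-1])
show(['test_weight','bail_kink'],'side')
for c in ['side','scene']:
  im,P=cloud(c); g=near(P,(.479,.2545),.1,.01,.1);print(len(g),yaw(g),g.mean(0)); g=near(P,(.479,.2545),.1,.083,.095);print(g.mean(0),cv2.minAreaRect(g[:,:2].astype('float32')))
E
```

```text
4.775 [0.46498677 0.28595288 0.06220903] -0.0003213953243887491 0.0
side search test_weight [([0.4812, 0.2481, 0.0214], 0.76)]
side landma test_weight [([0.4809, 0.2587, 0.0025], 0.88)]
side search bail_kink [([0.4758, 0.2459, 0.0261], 0.57)]
side landma bail_kink [([0.4797, 0.2566, 0.0876], 0.8), ([0.5835, 0.4318, 0.0], 0.54)]
278 (np.float64(114.80720006879314), array([0.00858005, 0.03630348])) [0.47485627 0.24950349 0.04021084]
[0.47591588 0.25075571 0.0875386 ] ((0.47452396154403687, 0.2554636299610138), (0.012183365412056446, 0.09482824057340622), 23.725496292114258)
272 (np.float64(113.66270400793267), array([0.00857934, 0.03887737])) [0.47285599 0.26347439 0.03631406]
[0.47444355 0.26063062 0.08747641] ((0.4775640368461609, 0.2571060061454773), (0.00904402881860733, 0.08880478888750076), 24.234228134155273)
```

View pics/w3.png

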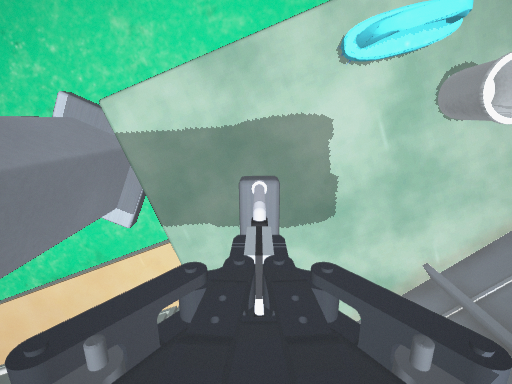

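Fingers at about (243,245) and (275,245) px stand either side of the bail's grip, but the width reads 0. A small lift test will tell.

```bash
python3 -m jog '[{"fingers":0.0,"x":0,"y":0,"z":-0.01,"rx":0,"ry":0,"rz":0},{"fingers":0.0,"x":0,"y":0,"z":-0.01,"rx":0,"ry":0,"rz":0},{"fingers":0.0,"x":0,"y":0,"z":0,"rx":0,"ry":0,"rz":0},{"fingers":0.0,"x":0,"y":0,"z":0,"rx":0,"ry":0,"rz":0}]' 100
python3 - <<'E'
from h import *
im,P=cloud('wrist'); cv2.imwrite('pics/w4.png',cv2.resize(im[150:350,160:360,::-1],(600,600)))
show(['test_weight','bail_kink'],'side',('landmark_of',))
im,P=cloud('side');cv2.imwrite('pics/s4.png',cv2.resize(im[130:230,190:310,::-1],(720,600)))
E
```

```text
clock: 5.62
tcp_pos: [0.465, 0.286, 0.0824]
orientation: [1.709, 2.636, 0.001]
contact_force: [0.3, -0.5, 1.1]
grip_width: -0.0
gripper_force: 0.0
side landma test_weight [([0.4809, 0.2588, -0.0011], 0.55)]
side landma bail_kink [([0.4769, 0.2552, 0.0906], 0.73)]
```

View pics/w4.png

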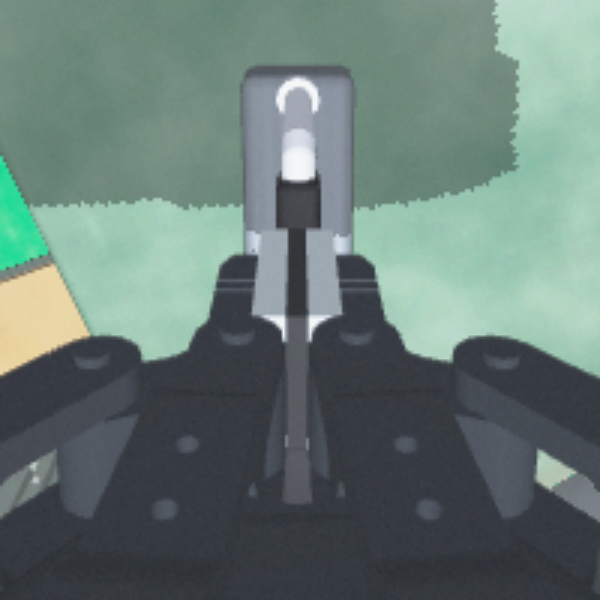

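Black grip at (298,205) in the crop lies in front of the pads, with only a thin gap between the pads at (298,270). Depth at those pixels will tell how far off it is.

```bash
python3 - <<'E'
from h import *
o,p,q=st(); print(p)
im,P=cloud('wrist')
T=np.array(r.get_calibration('wrist')['extrinsics']);print('cam in tool',q.inv().apply(T[:3,3]-p).round(3))
for u,v in [(298,95),(298,150),(298,205),(298,222),(298,270),(275,235),(320,235),(275,300),(320,300),(240,262),(355,262)]:
    c=(160+u/3,150+v/3); i,j=int(c[1]),int(c[0]); w=P[i,j]; print((u,v),w.round(4),'tool',q.inv().apply(w-p).round(4),im[i,j])
E
```

```text
[0.4648198  0.28580436 0.08194892]
cam in tool [ 0.068 -0.001 -0.172]
(298, 95) [0.4564 0.3041 0.0379] tool [ 0.0202 -0.0002  0.0441] [164 168 181]
(298, 150) [0.4576 0.3013 0.0824] tool [ 0.0171 -0.0003 -0.0005] [240 243 246]
(298, 205) [0.4621 0.2911 0.0868] tool [ 0.006  -0.0003 -0.0049] [68 71 78]
(298, 222) [0.4639 0.2872 0.0866] tool [ 0.0016 -0.0003 -0.0046] [69 72 78]
(298, 270) [0.4595 0.2968 0.1342] tool [ 0.0122 -0.0004 -0.0522] [54 55 60]
(275, 235) [0.4558 0.2946 0.1179] tool [ 0.0117 -0.0047 -0.036 ] [157 169 177]
(320, 235) [0.4633 0.2978 0.1177] tool [ 0.0116  0.0035 -0.0357] [156 166 175]
(275, 300) [0.4562 0.2954 0.1447] tool [ 0.0122 -0.004  -0.0628] [156 167 176]
(320, 300) [0.4623 0.2983 0.1452] tool [ 0.0124  0.0027 -0.0632] [157 168 177]
(240, 262) [0.4519 0.289  0.1218] tool [ 0.0082 -0.0105 -0.0399] [60 60 69]
(355, 262) [0.4707 0.2969 0.1209] tool [ 0.0078  0.0099 -0.039 ] [53 56 65]
```

View pics/s4.png

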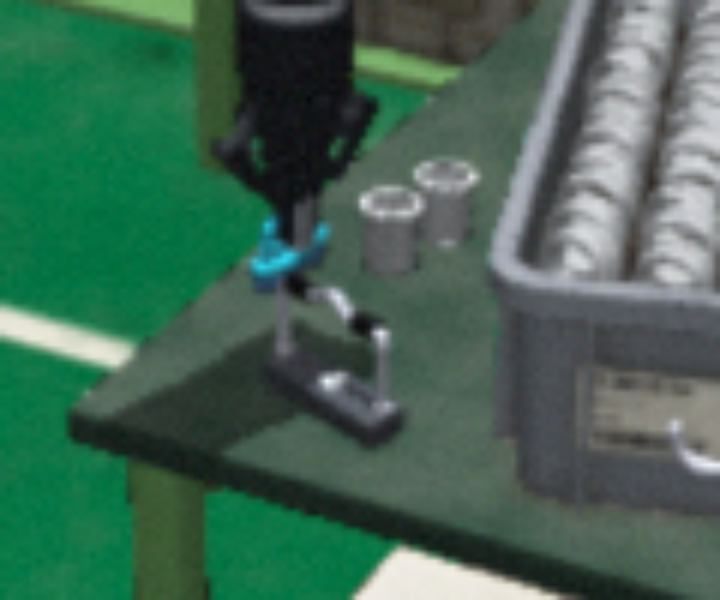

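The depth settles it: the closed pads really end about 36 mm above the reported TCP (tool z ≈ -0.036), so the fingers closed above the grip. In the side crop, the tips at (300,250) are just above the grip at (300,285). I'll go that much deeper.

```bash
python3 -m jog '[{"fingers":0.06,"x":0,"y":0,"z":0,"rx":0,"ry":0,"rz":0},{"fingers":0.06,"x":0,"y":0,"z":0,"rx":0,"ry":0,"rz":0},{"fingers":0.06,"x":0,"y":0,"z":0,"rx":0,"ry":0,"rz":0},{"fingers":0.06,"x":0,"y":0,"z":0.02,"rx":0,"ry":0,"rz":0},{"fingers":0.06,"x":0,"y":0,"z":0.02,"rx":0,"ry":0,"rz":0},{"fingers":0.06,"x":0,"y":0,"z":0.015,"rx":0,"ry":0,"rz":0},{"fingers":0.06,"x":0,"y":0,"z":0,"rx":0,"ry":0,"rz":0}]'
python3 -m jog '[{"fingers":0.0,"x":0,"y":0,"z":0,"rx":0,"ry":0,"rz":0},{"fingers":0.0,"x":0,"y":0,"z":0,"rx":0,"ry":0,"rz":0},{"fingers":0.0,"x":0,"y":0,"z":0,"rx":0,"ry":0,"rz":0},{"fingers":0.0,"x":0,"y":0,"z":0,"rx":0,"ry":0,"rz":0},{"fingers":0.0,"x":0,"y":0,"z":0,"rx":0,"ry":0,"rz":0},{"fingers":0.0,"x":0,"y":0,"z":0,"rx":0,"ry":0,"rz":0}]' 100
```

```text
clock: 6.75
tcp_pos: [0.4643, 0.2854, 0.0262]
orientation: [-1.709, -2.635, 0.003]
contact_force: [-0.9, 0.7, 1.7]
grip_width: 0.0601
gripper_force: 0.0
clock: 7.5
tcp_pos: [0.4656, 0.2863, 0.028]
orientation: [1.709, 2.636, 0.002]
contact_force: [-1.1, 0.6, 6.4]
grip_width: 0.0087
gripper_force: 97.9
```

```bash
python3 -m jog '[{"fingers":0.0,"x":0,"y":0,"z":-0.02,"rx":0,"ry":0,"rz":0},{"fingers":0.0,"x":0,"y":0,"z":-0.045,"rx":0,"ry":0,"rz":0},{"fingers":0.0,"x":0,"y":0,"z":-0.05,"rx":0,"ry":0,"rz":0},{"fingers":0.0,"x":0,"y":0,"z":-0.05,"rx":0,"ry":0,"rz":0},{"fingers":0.0,"x":0,"y":0,"z":-0.04,"rx":0,"ry":0,"rz":0},{"fingers":0.0,"x":0,"y":0,"z":-0.01,"rx":0,"ry":0,"rz":0},{"fingers":0.0,"x":0,"y":0,"z":0,"rx":0,"ry":0,"rz":0}]'
python3 - <<'E'
from h import *
o,p,q=st(); print(p,o['contact_force'],o['moment'],o['grip_width'])
for c in ['side','scene','wrist']:
    im,P=cloud(c); show(['bail_kink','test_weight'],c,('landmark_of',))
    if c=='wrist': cv2.imwrite('pics/w5.png',im[:,:,::-1])
E
```

```text
clock: 8.38
tcp_pos: [0.4644, 0.2856, 0.2411]
orientation: [-1.709, -2.635, 0.002]
contact_force: [0.2, -0.4, -5.5]
grip_width: 0.0083
gripper_force: 98.0
[0.46436099 0.28560976 0.24107985] [ 0.15733241 -0.37555231 -5.51734028] [0.15918573 0.07330452 0.04777305] 0.008346035199704017
side landma bail_kink [([0.478, 0.252, 0.3026], 0.53)]
side landma test_weight [([0.481, 0.256, 0.2089], 0.52)]
scene landma bail_kink [([0.477, 0.2502, 0.2966], 0.69)]
scene landma test_weight [([0.4775, 0.2539, 0.212], 0.79)]
wrist landma bail_kink []
wrist landma test_weight [([0.4728, 0.2506, 0.2102], 0.91)]
```

```bash
python3 -m jog '[{"fingers":0.0,"x":-0.025,"y":-0.008,"z":0,"rx":0,"ry":0,"rz":0},{"fingers":0.0,"x":-0.045,"y":-0.015,"z":0,"rx":0,"ry":0,"rz":0},{"fingers":0.0,"x":-0.05,"y":-0.017,"z":0,"rx":0,"ry":0,"rz":0},{"fingers":0.0,"x":-0.05,"y":-0.017,"z":0,"rx":0,"ry":0,"rz":0},{"fingers":0.0,"x":-0.05,"y":-0.017,"z":0,"rx":0,"ry":0,"rz":0},{"fingers":0.0,"x":-0.05,"y":-0.017,"z":0,"rx":0,"ry":0,"rz":0},{"fingers":0.0,"x":-0.045,"y":-0.014,"z":0,"rx":0,"ry":0,"rz":0},{"fingers":0.0,"x":-0.022,"y":-0.007,"z":0,"rx":0,"ry":0,"rz":0}]'
python3 -m jog '[{"fingers":0.0,"x":0,"y":0,"z":0,"rx":0,"ry":0,"rz":7},{"fingers":0.0,"x":0,"y":0,"z":0,"rx":0,"ry":0,"rz":10},{"fingers":0.0,"x":0,"y":0,"z":0,"rx":0,"ry":0,"rz":10},{"fingers":0.0,"x":0,"y":0,"z":0,"rx":0,"ry":0,"rz":10},{"fingers":0.0,"x":0,"y":0,"z":0,"rx":0,"ry":0,"rz":10},{"fingers":0.0,"x":0,"y":0,"z":0,"rx":0,"ry":0,"rz":9},{"fingers":0.0,"x":0,"y":0,"z":0,"rx":0,"ry":0,"rz":0}]'
python3 - <<'E'
from h import *
o,p,q=st(); print(p,q.as_matrix().round(3),o['grip_width'])
for c in ['side','scene','wrist']:
    im,P=cloud(c); show(['bail_kink','test_weight','hook_seat','load_hook','scale','hole_mouth'],c,('landmark_of',))
    np.save(c+'.npy',P)
    s=near(P,(.575,-.219),.2,.05,.11); s=near(P,(.57,-.21),.2,.092,.106)
    if len(s)>20: print('console top',len(s),cv2.minAreaRect(s[:,:2].astype('float32')))
    s=near(P,(.575,-.17),.15,.205,.222)
    if len(s)>10: print('bar top',len(s),yaw(s),s.mean(0),cv2.minAreaRect(s[:,:2].astype('float32')))
    if c=='wrist': cv2.imwrite('pics/w6.png',im[:,:,::-1])
E
```

```text
clock: 9.82
tcp_pos: [0.4993, -0.0647, 0.2429]
orientation: [-1.707, -2.63, -0.009]
contact_force: [-7.3, 23.1, 14.5]
grip_width: 0.0084
gripper_force: 102.5
clock: 10.7
tcp_pos: [0.5003, -0.0674, 0.2422]
orientation: [2.745, 1.527, 0.0]
contact_force: [0.3, -0.2, -4.3]
grip_width: 0.0082
gripper_force: 100.5
[ 0.5002775  -0.06736961  0.2421926 ] [[ 0.527  0.85   0.   ]
 [ 0.85  -0.527 -0.   ]
 [ 0.     0.    -1.   ]] 0.008156590413880822
side landma bail_kink [([0.4798, -0.0965, 0.3006], 0.8), ([0.4834, -0.2254, 0.0436], 0.32)]
side landma test_weight [([0.4919, -0.0798, 0.2101], 0.74)]
side landma hook_seat [([0.5602, -0.1463, 0.2049], 0.62)]
side landma load_hook []
side landma scale [([0.5733, -0.219, 0.0021], 0.63), ([0.4904, -0.0804, 0.2109], 0.47)]
side landma hole_mouth [([0.4819, -0.224, 0.0439], 0.65)]
console top 561 ((0.5611300468444824, -0.24343475699424744), (0.16344985365867615, 0.08475667238235474), 42.743385314941406)
bar top 268 (np.float64(155.09840695988555), array([0.01346977, 0.06871398])) [ 0.57441854 -0.17147524  0.2136049 ] ((0.5504448413848877, -0.1684094220
[... 702 characters left out ...]
7954865), 44.972835540771484)
wrist landma bail_kink [([0.4821, -0.0937, 0.2964], 0.76)]
wrist landma test_weight [([0.4873, -0.0909, 0.2067], 0.97)]
wrist landma hook_seat [([0.5632, -0.1431, 0.2088], 0.78)]
wrist landma load_hook []
wrist landma scale [([0.5766, -0.2219, 0.0002], 0.93)]
wrist landma hole_mouth [([0.4823, -0.2256, 0.0428], 0.6)]
console top 1384 ((0.5700063109397888, -0.22695770859718323), (0.18144775927066803, 0.07655640691518784), 41.745662689208984)
bar top 3042 (np.float64(150.30126674679815), array([0.00813957, 0.02930367])) [ 0.60433421 -0.17113206  0.21424149] ((0.5767788887023926, -0.13897651433944702), (0.052067991346120834, 0.19981618225574493), 42.30044937133789)
```

View pics/w6.png

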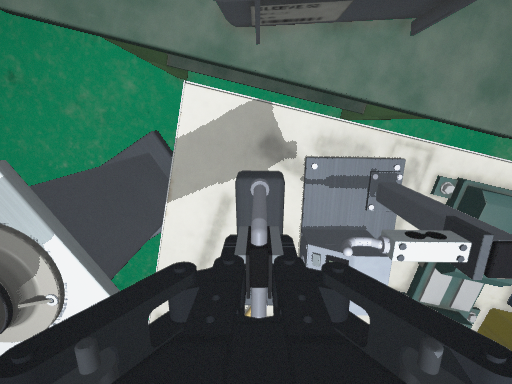

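The view shows the bail held at (260,250), with the hook tip at (350,248), the bar starting at (388,248) and the column behind it at (490,260) px. Fitting the bar and hook from depth.

```bash
python3 - <<'E'
from h import *
P=np.load('wrist.npy'); o,p,q=st()
b=P[225:272,384:470].reshape(-1,3); b=b[(b[:,2]>.208)&(b[:,2]<.222)]
rc=cv2.minAreaRect(b[:,:2].astype('float32')); print(len(b),b.mean(0),yaw(b),rc); print(cv2.boxPoints(rc))
h=P[232:262,335:384].reshape(-1,3); h=h[(h[:,2]>.19)]; t=h[h[:,2]>.212]; print('hook',len(h),h.mean(0),yaw(h),h[:,2].max(),'tip',t.mean(0))
g=P[180:300,235:290].reshape(-1,3); g=g[(g[:,2]>.27)&(g[:,2]<.31)]
c=P[160:330,300:400].reshape(-1,3)
for nm,a in(('bar',b),('hook',h),('tip',t)): print(nm,'tool',q.inv().apply(a.mean(0)-p).round(4))
k=P[290:318,245:275]; print('kink?',np.nanmean(k.reshape(-1,3),0))
w=P[180:240,240:280].reshape(-1,3); w=w[(w[:,2]>.28)&(w[:,2]<.31)]; print('bail/grip',len(w),yaw(w),w.mean(0)) 
E
```

```text
2079 [ 0.60044531 -0.17097651  0.21457278] (np.float64(144.62845759447987), array([0.00664259, 0.02043111])) ((0.5981878638267517, -0.1704166978597641), (0.03941842541098595, 0.06872235983610153), 57.20738220214844)
[[ 0.5586281  -0.16837496]
 [ 0.6163986  -0.20559499]
 [ 0.63774765 -0.17245844]
 [ 0.57997715 -0.13523841]]
hook 515 [ 0.55647557 -0.14190531  0.20513193] (np.float64(146.10055216216378), array([0.00252626, 0.01300419])) 0.22167053603495224 tip [ 0.5420247  -0.1327229   0.21786452]
bar tool [-0.0349  0.1398  0.0276]
hook tool [-0.0334  0.0871  0.037 ]
tip tool [-0.0333  0.07    0.0243]
kink? [ 0.46699061 -0.1193631   0.24804063]
bail/grip 730 (np.float64(135.41847837452767), array([0.00420468, 0.00468186])) [ 0.50799733 -0.05327768  0.29071842]
```

```bash
python3 -m jog '[{"fingers":0.0,"x":0.002,"y":0,"z":0.015,"rx":0,"ry":0,"rz":1.8},{"fingers":0.0,"x":0,"y":0,"z":0.02,"rx":0,"ry":0,"rz":0},{"fingers":0.0,"x":0,"y":0,"z":0.02,"rx":0,"ry":0,"rz":0},{"fingers":0.0,"x":0,"y":0,"z":0.01,"rx":0,"ry":0,"rz":0},{"fingers":0.0,"x":0,"y":0.01,"z":0,"rx":0,"ry":0,"rz":0},{"fingers":0.0,"x":0,"y":0.015,"z":0,"rx":0,"ry":0,"rz":0},{"fingers":0.0,"x":0,"y":0.01,"z":0,"rx":0,"ry":0,"rz":0},{"fingers":0.0,"x":0,"y":0,"z":0,"rx":0,"ry":0,"rz":0}]'
python3 - <<'E'
from h import *
o,p,q=st(); print(p,q.as_matrix().round(3),o['grip_width'])
seat=np.array([.5595,-.1438,.204])
for c in ['wrist','side','scene']:
    im,P=cloud(c)
    for t in ['bail_kink','hook_seat']:
        for a in r.landmark_of(t,c)[:2]: print(c,t,round(a['score'],2),np.round(a['xyz'],4),'tool',q.inv().apply(np.array(a['xyz'])-p).round(4))
    if c=='wrist':
        w=q.inv().apply(P.reshape(-1,3)-p).reshape(P.shape)
        m=(P[...,2]>.213)&(P[...,2]<.224)&(abs(w[...,0]+.033)<.008)&(w[...,1]>.02)&(w[...,1]<.06)
        print('tip tool',m.sum(),w[m].mean(0) if m.any() else '')
        m=(P[...,2]>.195)&(P[...,2]<.212)&(abs(w[...,0]+.033)<.012)&(w[...,1]>.02)&(w[...,1]<.075)
        print('valley tool',m.sum(),w[m].mean(0) if m.any() else '')
        cv2.imwrite('pics/w7.png',im[:,:,::-1])
    if c=='side': cv2.imwrite('pics/s7.png',cv2.resize(im[170:300,270:400,::-1],(600,600),interpolation=cv2.INTER_CUBIC))
E
```

```text
clock: 12.75
tcp_pos: [0.5316, -0.0861, 0.1776]
orientation: [2.77, 1.479, 0.001]
contact_force: [0.4, -0.6, -5.1]
grip_width: 0.0084
gripper_force: 100.5
[ 0.53155123 -0.08611226  0.17759915] [[ 0.556  0.831  0.001]
 [ 0.831 -0.556 -0.001]
 [ 0.     0.001 -1.   ]] 0.008368421877008602
wrist bail_kink 0.8 [ 0.5133 -0.1129  0.2305] tool [-0.0324 -0.0002 -0.0529]
tip tool 0 
valley tool 129 [-0.02590299  0.07308677 -0.02516247]
side bail_kink 0.82 [ 0.5094 -0.1127  0.2348] tool [-0.0344 -0.0035 -0.0572]
side hook_seat 0.52 [ 0.5597 -0.1459  0.2076] tool [-0.034   0.0567 -0.0299]
scene bail_kink 0.68 [ 0.5143 -0.111   0.2298] tool [-0.0303 -0.0004 -0.0522]
```

View pics/s7.png

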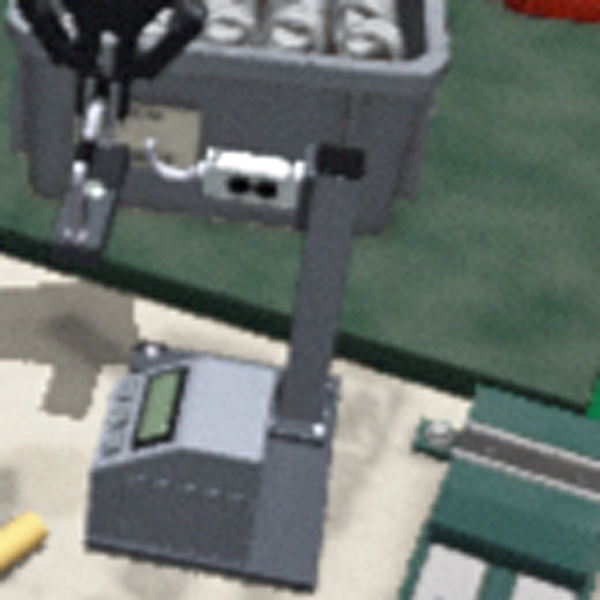

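The side crop shows the bail (90,130) still in front of the hook tip (150,145), block hanging level and the bail facing along the hook. Raising 4 mm and advancing 56 mm.

```bash
python3 -m jog '[{"fingers":0.0,"x":0,"y":0,"z":-0.004,"rx":0,"ry":0,"rz":0},{"fingers":0.0,"x":0,"y":0.008,"z":0,"rx":0,"ry":0,"rz":0},{"fingers":0.0,"x":0,"y":0.01,"z":0,"rx":0,"ry":0,"rz":0},{"fingers":0.0,"x":0,"y":0.01,"z":0,"rx":0,"ry":0,"rz":0},{"fingers":0.0,"x":0,"y":0.01,"z":0,"rx":0,"ry":0,"rz":0},{"fingers":0.0,"x":0,"y":0.01,"z":0,"rx":0,"ry":0,"rz":0},{"fingers":0.0,"x":0,"y":0.008,"z":0,"rx":0,"ry":0,"rz":0},{"fingers":0.0,"x":0,"y":0,"z":0,"rx":0,"ry":0,"rz":0}]'
python3 - <<'E'
from h import *
o,p,q=st(); print(p,o['contact_force'])
for c in ['wrist','side','scene']:
    im,P=cloud(c)
    for t in ['bail_kink','hook_seat']:
        for a in r.landmark_of(t,c)[:2]: print(c,t,round(a['score'],2),np.round(a['xyz'],4),'tool',q.inv().apply(np.array(a['xyz'])-p).round(4))
    if c=='wrist': a=im[::-1][::-1,:,::-1].copy()
    if c=='side': b=cv2.resize(im[170:300,290:400,::-1],(325,384),interpolation=cv2.INTER_CUBIC)
cv2.imwrite('pics/m8.png',cv2.resize(np.hstack([a,b]),(800,367)))
E
```

```text
clock: 14.2
tcp_pos: [0.5774, -0.1168, 0.1811]
orientation: [2.77, 1.481, -0.0]
contact_force: [-0.7, 0.0, -3.5]
grip_width: 0.008
gripper_force: 100.5
[ 0.57742232 -0.11678892  0.18111724] [-7.26603316e-01  1.13005371e-03 -3.54249348e+00]
wrist bail_kink 0.63 [ 0.5607 -0.1411  0.2377] tool [-0.0295 -0.0004 -0.0566]
side bail_kink 0.73 [ 0.5551 -0.1432  0.2389] tool [-0.0344 -0.0039 -0.0578]
side hook_seat 0.46 [ 0.5606 -0.1478  0.2051] tool [-0.0351  0.0033 -0.024 ]
scene bail_kink 0.51 [ 0.5577 -0.145   0.234 ] tool [-0.0344 -0.0007 -0.0529]
scene hook_seat 0.36 [ 0.5618 -0.1433  0.2064] tool [-0.0307  0.0017 -0.0253]Traceback (most recent call last):
  File "<stdin>", line 9, in <module>
    return _nx.concatenate(arrs, 0, dtype=dtype, casting=casting)
           ~~~~~~~~~~~~~~~^^^^^^^^^^^^^^^^^^^^^^^^^^^^^^^^^^^^^^^
ValueError: all the input arrays must have same number of dimensions, but the array at index 0 has 1 dimension(s) and the array at index 1 has 3 dimension(s)
```

```bash
python3 -m jog '[{"fingers":0.0,"x":0,"y":0.002,"z":0.006,"rx":0,"ry":0,"rz":0},{"fingers":0.0,"x":0,"y":0,"z":0.008,"rx":0,"ry":0,"rz":0},{"fingers":0.0,"x":0,"y":0,"z":0.007,"rx":0,"ry":0,"rz":0},{"fingers":0.0,"x":0,"y":0,"z":0.004,"rx":0,"ry":0,"rz":0},{"fingers":0.0,"x":0,"y":0,"z":0,"rx":0,"ry":0,"rz":0}]'
python3 -m jog '[{"fingers":0.0,"x":0,"y":0,"z":0.002,"rx":0,"ry":0,"rz":0},{"fingers":0.0,"x":0,"y":0,"z":0.002,"rx":0,"ry":0,"rz":0},{"fingers":0.0,"x":0,"y":0,"z":0,"rx":0,"ry":0,"rz":0}]'
```

```text
clock: 15.28
tcp_pos: [0.5784, -0.1174, 0.1557]
orientation: [-2.77, -1.481, 0.001]
contact_force: [0.1, -0.3, -4.3]
grip_width: 0.0083
gripper_force: 100.4
clock: 15.65
tcp_pos: [0.5786, -0.1173, 0.1521]
orientation: [-2.77, -1.482, 0.0]
contact_force: [-1.3, 0.4, -4.3]
grip_width: 0.0081
gripper_force: 100.5
```

```bash
python3 -m jog '[{"fingers":0.0,"x":0,"y":0,"z":0.002,"rx":0,"ry":0,"rz":0},{"fingers":0.0,"x":0,"y":0,"z":0.001,"rx":0,"ry":0,"rz":0},{"fingers":0.0,"x":0,"y":0,"z":0,"rx":0,"ry":0,"rz":0}]'; python3 -m jog '[{"fingers":0.0,"x":0,"y":0,"z":0.002,"rx":0,"ry":0,"rz":0},{"fingers":0.0,"x":0,"y":0,"z":0.001,"rx":0,"ry":0,"rz":0},{"fingers":0.0,"x":0,"y":0,"z":0,"rx":0,"ry":0,"rz":0}]'
python3 - <<'E'
from h import *
o,p,q=st()
for c in ['wrist','side','scene']:
    im,P=cloud(c)
    for t in ['bail_kink','hook_seat']:
        for a in r.landmark_of(t,c)[:2]: print(c,t,round(a['score'],2),np.round(a['xyz'],4),'tool',q.inv().apply(np.array(a['xyz'])-p).round(4))
E
```

```text
clock: 16.02
tcp_pos: [0.5786, -0.1174, 0.1491]
orientation: [-2.77, -1.482, 0.0]
contact_force: [-0.6, 0.2, -4.6]
grip_width: 0.0085
gripper_force: 100.5
clock: 16.4
tcp_pos: [0.5791, -0.1175, 0.1473]
orientation: [2.77, 1.481, 0.002]
contact_force: [-3.5, 2.0, 5.9]
grip_width: 0.0087
gripper_force: 102.2
wrist bail_kink 0.82 [ 0.5638 -0.1426  0.2018] tool [-0.0293  0.0012 -0.0545]
wrist hook_seat 0.45 [ 0.5597 -0.144   0.2042] tool [-0.0328 -0.0014 -0.0569]
side bail_kink 0.6 [ 0.5593 -0.1441  0.2055] tool [-0.0331 -0.0017 -0.0582]
side bail_kink 0.19 [ 0.3961 -0.4072  0.009 ] tool [-0.3427  0.0086  0.138 ]
side hook_seat 0.7 [ 0.6336  0.4661 -0.0007] tool [ 0.5155 -0.2789  0.1483]
scene bail_kink 0.63 [ 0.5603 -0.1453  0.2018] tool [-0.0335 -0.0002 -0.0545]
```

```bash
python3 -m jog '[{"fingers":0.0,"x":0,"y":0,"z":-0.001,"rx":0,"ry":0,"rz":0},{"fingers":0.0,"x":0,"y":0,"z":0,"rx":0,"ry":0,"rz":0}]' 20; python3 -m jog '[{"fingers":0.018,"x":0,"y":0,"z":0,"rx":0,"ry":0,"rz":0},{"fingers":0.03,"x":0,"y":0,"z":0,"rx":0,"ry":0,"rz":0},{"fingers":0.04,"x":0,"y":0,"z":0,"rx":0,"ry":0,"rz":0},{"fingers":0.04,"x":0,"y":0,"z":0,"rx":0,"ry":0,"rz":0}]'
python3 - <<'E'
from h import *
o,p,q=st()
for c in ['wrist','side','scene']:
    im,P=cloud(c)
    for t in ['bail_kink','test_weight']:
        for a in r.landmark_of(t,c)[:1]: print(c,t,round(a['score'],2),np.round(a['xyz'],4),'tool',q.inv().apply(np.array(a['xyz'])-p).round(4))
E
```

```text
clock: 17.1
tcp_pos: [0.579, -0.1175, 0.1476]
orientation: [2.77, 1.482, 0.001]
contact_force: [-1.3, 0.2, 3.0]
grip_width: 0.0083
gripper_force: 101.4
clock: 17.6
tcp_pos: [0.5787, -0.1174, 0.1471]
orientation: [2.77, 1.482, -0.0]
contact_force: [0.4, 0.2, 0.8]
grip_width: 0.04
gripper_force: 0.0
wrist bail_kink 0.92 [ 0.5641 -0.1422  0.2026] tool [-0.0287  0.0016 -0.0555]
wrist test_weight 0.6 [ 0.558  -0.1468  0.1124] tool [-0.0359 -0.0009  0.0347]
side bail_kink 0.6 [ 0.559  -0.1459  0.2066] tool [-0.0346 -0.0006 -0.0595]
side test_weight 0.63 [ 0.5671 -0.1367  0.1137] tool [-0.0225  0.0011  0.0334]
scene bail_kink 0.75 [ 0.5646 -0.1412  0.2028] tool [-0.0276  0.0015 -0.0557]
scene test_weight 0.69 [ 0.5573 -0.1495  0.1143] tool [-0.0386  0.      0.0328]
```

```bash
python3 -m jog '[{"fingers":0.04,"x":0,"y":0,"z":-0.01,"rx":0,"ry":0,"rz":0},{"fingers":0.04,"x":0,"y":0,"z":-0.025,"rx":0,"ry":0,"rz":0},{"fingers":0.04,"x":0,"y":0,"z":-0.035,"rx":0,"ry":0,"rz":0},{"fingers":0.04,"x":0,"y":0,"z":-0.03,"rx":0,"ry":0,"rz":0},{"fingers":0.04,"x":0,"y":0,"z":0,"rx":0,"ry":0,"rz":0}]'
python3 - <<'E'
from h import *
im,P=cloud('side')
show(['bail_kink','test_weight'],'side',('landmark_of',))
E
python3 -m jog '[{"fingers":0.05,"x":-0.03,"y":0.006,"z":0,"rx":0,"ry":0,"rz":0},{"fingers":0.05,"x":-0.048,"y":0.011,"z":0,"rx":0,"ry":0,"rz":0},{"fingers":0.05,"x":-0.048,"y":0.011,"z":0,"rx":0,"ry":0,"rz":0},{"fingers":0.05,"x":-0.048,"y":0.011,"z":0,"rx":0,"ry":0,"rz":0},{"fingers":0.05,"x":-0.048,"y":0.011,"z":0,"rx":0,"ry":0,"rz":0},{"fingers":0.05,"x":-0.035,"y":0.011,"z":0,"rx":0,"ry":0,"rz":0},{"fingers":0.05,"x":-0.012,"y":0.002,"z":0,"rx":0,"ry":0,"rz":0}]'
python3 -m jog '[{"fingers":0.05,"x":0,"y":0,"z":0,"rx":0,"ry":0,"rz":9},{"fingers":0.05,"x":0,"y":0,"z":0,"rx":0,"ry":0,"rz":9},{"fingers":0.05,"x":0,"y":0,"z":0,"rx":0,"ry":0,"rz":9},{"fingers":0.05,"x":0,"y":0,"z":0,"rx":0,"ry":0,"rz":9},{"fingers":0.05,"x":0,"y":0,"z":0,"rx":0,"ry":0,"rz":0}]'
python3 - <<'E'
from h import *
o,p,q=st(); print(p,q.as_matrix().round(3),np.round(o['joints'],2))
im,P=cloud('wrist'); cv2.imwrite('pics/w9.png',im[:,:,::-1])
for t in ['drift_punch','punch_tip','hole_mouth','scale']: show([t],'wrist',('landmark_of',))
g=near(P,(.46,-.383),.09,.006,.02); print(len(g),yaw(g),g.mean(0),cv2.minAreaRect(g[:,:2].astype('float32')))
H=near(P,p,.12,.03,.16); print('obst',len(H),H[:,2].max() if len(H) else 0, (q.inv().apply(H-p)[::max(1,len(H)//12)]).round(3))
E
```

```text
clock: 18.68
tcp_pos: [0.5803, -0.118, 0.2504]
orientation: [2.768, 1.48, 0.008]
contact_force: [-0.1, 0.5, 1.0]
grip_width: 0.0401
gripper_force: 0.0
side landma bail_kink [([0.56, -0.1441, 0.2054], 0.92)]
side landma test_weight [([0.5577, -0.1437, 0.1142], 0.55)]
clock: 19.7
tcp_pos: [0.4796, -0.3783, 0.2462]
orientation: [-2.772, -1.476, 0.003]
contact_force: [0.3, 0.6, -0.8]
grip_width: 0.0498
gripper_force: 0.0
clock: 20.32
tcp_pos: [0.4822, -0.3746, 0.2462]
orientation: [-3.09, -0.557, 0.002]
contact_force: [-0.6, -0.1, -0.1]
grip_width: 0.0499
gripper_force: 0.0
[ 0.48216949 -0.37459471  0.24621413] [[ 0.937  0.349 -0.002]
 [ 0.349 -0.937  0.001]
 [-0.001 -0.002 -1.   ]] [-0.07  0.44  0.87  1.71 -0.36  1.17 -0.32]
wrist landma drift_punch [([0.4531, -0.3851, -0.0027], 0.66)]
wrist landma punch_tip [([0.3952, -0.4081, 0.0086], 0.96)]
wrist landma hole_mouth [([0.4811, -0.2232, 0.0386], 0.98)]
wrist landma scale [([0.5772, -0.222, 0.0039], 0.62), ([0.3878, -0.27, -0.0011], 0.6)]
945 (np.float64(-164.93081672116972), array([0.02020838, 0.04437761])) [ 0.44453585 -0.39363615  0.01200695] ((0.4468937814235687, -0.42022958397865295), (0.1433097869157791, 0.10319371521472931), 7.758031368255615)
obst 2907 0.10380839726582042 [[ 0.108 -0.052  0.145]
 [ 0.094 -0.067  0.145]
 [ 0.088 -0.057  0.145]
 [ 0.083 -0.054  0.146]
 [ 0.079 -0.03   0.159]
 [ 0.073 -0.094  0.149]
 [ 0.069 -0.087  0.147]
 [ 0.064 -0.066  0.145]
 [ 0.058 -0.086  0.148]
 [ 0.053 -0.073  0.147]
 [ 0.045 -0.072  0.159]
 [ 0.036 -0.09   0.158]
 [-0.119  0.008  0.215]]
```

View pics/w9.png

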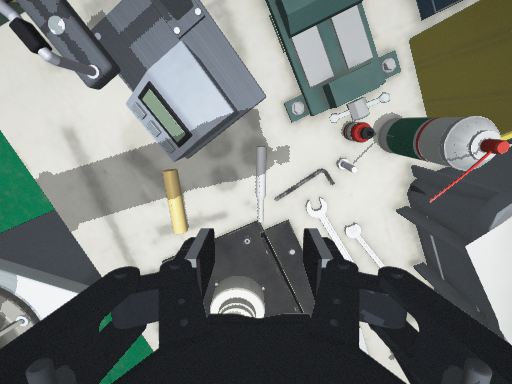

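The drift shows vertical in the view: thick end at (262,150), nose end at (260,220) px. Brass drift is at (175,200), console corner at (265,100); the hook with the bail is at top left (40,40). Fitting the drift's axis from those pixels.

```bash
python3 - <<'E'
from h import *
o,p,q=st(); im,P=cloud('wrist')
b=P[140:228,248:278].reshape(-1,3); b=b[(b[:,2]>.005)&(b[:,2]<.022)]
print(len(b),yaw(b),b[:,2].max()); t=q.inv().apply(b-p)
for x0 in np.arange(-.1,.05,.01):
    s=t[(t[:,0]>=x0)&(t[:,0]<x0+.01)]
    if len(s)>3: print(round(x0+.005,3),len(s),'y',np.round([s[:,1].min(),s[:,1].max(),s[:,1].mean()],4),'ztop',(p[2]-s[:,2].min()).round(4))
print(t[:,0].min(),t[:,0].max())
E
```

```text
756 (np.float64(-160.66058814194713), array([0.00677549, 0.03944242])) 0.017704460706428726
-0.095 57 y [-0.0183  0.0277 -0.0072] ztop 0.0097
-0.085 33 y [-0.0035  0.0046  0.0006] ztop 0.014
-0.075 33 y [-0.0035  0.0046  0.0003] ztop 0.0136
-0.065 36 y [-0.0035  0.0045  0.0005] ztop 0.0133
-0.055 48 y [-0.0035  0.0286  0.007 ] ztop 0.0152
-0.045 56 y [-0.0066  0.0284  0.0011] ztop 0.0169
-0.035 61 y [-0.0065  0.0076  0.0004] ztop 0.0174
-0.025 61 y [-0.0065  0.0075  0.0006] ztop 0.0171
-0.015 65 y [-0.0065  0.0075  0.0006] ztop 0.0174
-0.005 62 y [-0.0064  0.0074  0.0003] ztop 0.0174
0.005 68 y [-0.0064  0.0074  0.0007] ztop 0.0173
0.015 71 y [-0.0063  0.0089  0.0011] ztop 0.0174
0.025 68 y [-0.0063  0.0088  0.0012] ztop 0.0177
0.035 9 y [-0.0047  0.0073  0.0013] ztop 0.0159
-0.1027521240854706 0.030415109623184132
```

```bash
python3 -m jog '[{"fingers":0.016,"x":0,"y":0.0006,"z":0.05,"rx":0,"ry":0,"rz":0},{"fingers":0.016,"x":0,"y":0,"z":0.04,"rx":0,"ry":0,"rz":0},{"fingers":0.016,"x":0,"y":0,"z":0.02,"rx":0,"ry":0,"rz":0},{"fingers":0.016,"x":0,"y":0,"z":0,"rx":0,"ry":0,"rz":0}]'
cat > pads.py <<'E'
from h import *
o,p,q=st(); im,P=cloud('wrist'); t=q.inv().apply(P.reshape(-1,3)-p)
m=(abs(t[:,0])<.016)&(abs(t[:,1])<.03)&(t[:,2]<.02)&(t[:,2]>-.1)
s=t[m]
for y0 in np.arange(-.026,.026,.004):
    k=s[(s[:,1]>=y0)&(s[:,1]<y0+.004)]
    if len(k)>5: print(round(y0+.002,3),len(k),'maxz',np.sort(k[:,2])[-5:].round(4),'x',k[np.argmax(k[:,2]),0].round(4))
print(p,o['grip_width'])
E
python3 pads.py
python3 -m jog '[{"fingers":0.03,"x":0,"y":0,"z":0,"rx":0,"ry":0,"rz":0},{"fingers":0.03,"x":0,"y":0,"z":0,"rx":0,"ry":0,"rz":0}]' 
python3 pads.py
```

```text
clock: 21.12
tcp_pos: [0.4815, -0.3764, 0.1365]
orientation: [-3.091, -0.553, 0.002]
contact_force: [-0.7, -0.9, -0.9]
grip_width: 0.0162
gripper_force: 0.0
-0.024 118 maxz [-0.0438 -0.0434 -0.0418 -0.0409 -0.0403] x 0.0062
-0.02 418 maxz [-0.0373 -0.0372 -0.037  -0.0364 -0.0362] x 0.0061
-0.016 437 maxz [-0.0361 -0.0353 -0.0344 -0.034  -0.0333] x 0.0102
-0.012 772 maxz [-0.0337 -0.0335 -0.0335 -0.0331 -0.0322] x 0.0097
-0.008 358 maxz [-0.0342 -0.0333 -0.0333 -0.0332 -0.0328] x 0.01
0.008 886 maxz [-0.0339 -0.0339 -0.0336 -0.0328 -0.0326] x 0.0099
0.012 502 maxz [-0.0342 -0.034  -0.034  -0.0334 -0.0334] x 0.0102
0.016 411 maxz [-0.0377 -0.0376 -0.0372 -0.0371 -0.0363] x 0.0061
0.02 256 maxz [-0.0389 -0.0386 -0.0376 -0.037  -0.0365] x 0.0061
0.024 196 maxz [-0.0704 -0.0701 -0.07   -0.0699 -0.0692] x 0.0053
[ 0.48148174 -0.37640312  0.13648679] 0.01619318839407532
clock: 21.42
tcp_pos: [0.4826, -0.3772, 0.1385]
orientation: [3.091, 0.553, 0.003]
contact_force: [0.9, 0.5, 0.2]
grip_width: 0.0301
gripper_force: 0.0
-0.024 402 maxz [-0.0369 -0.0367 -0.0367 -0.0364 -0.0355] x 0.0105
-0.02 542 maxz [-0.0357 -0.0355 -0.0353 -0.0353 -0.0341] x 0.0099
-0.016 817 maxz [-0.0314 -0.0314 -0.0314 -0.0312 -0.0304] x 0.006
0.012 260 maxz [-0.0327 -0.0323 -0.0323 -0.032  -0.0311] x 0.0074
0.016 856 maxz [-0.0311 -0.031  -0.0309 -0.0306 -0.0303] x 0.0065
0.02 443 maxz [-0.036  -0.0359 -0.0358 -0.0349 -0.0346] x 0.0101
0.024 424 maxz [-0.0371 -0.0369 -0.0368 -0.0366 -0.0365] x 0.0062
[ 0.48264361 -0.3771928   0.1384988 ] 0.03009504129780189
```

```bash
python3 -m jog '[{"fingers":0.04,"x":0,"y":0,"z":0.05,"rx":0,"ry":0,"rz":0},{"fingers":0.04,"x":0,"y":0,"z":0.04,"rx":0,"ry":0,"rz":0},{"fingers":0.04,"x":0,"y":0,"z":0.03,"rx":0,"ry":0,"rz":0},{"fingers":0.04,"x":0,"y":0,"z":0.01,"rx":0,"ry":0,"rz":0},{"fingers":0.04,"x":0,"y":0,"z":0,"rx":0,"ry":0,"rz":0},{"fingers":0.04,"x":0,"y":0,"z":0,"rx":0,"ry":0,"rz":0}]'
python3 - <<'E'
from h import *
o,p,q=st(); im,P=cloud('wrist'); t=q.inv().apply(P.reshape(-1,3)-p); W=P.reshape(-1,3); print(p)
for x0 in np.arange(-.1,.06,.01):
    m=(t[:,0]>=x0)&(t[:,0]<x0+.01)&(abs(t[:,1])<.015)&(W[:,2]>.007)&(W[:,2]<.022); s=t[m]
    if m.sum()>3: print(round(x0+.005,3),m.sum(),'y',np.round([s[:,1].min(),s[:,1].max(),s[:,1].mean()],4),'ztop',np.sort(W[m,2])[-3].round(4), s[:,0].max().round(4))
E
```

```text
clock: 22.22
tcp_pos: [0.4828, -0.3775, 0.0087]
orientation: [3.091, 0.553, 0.003]
contact_force: [-0.0, 0.7, 0.6]
grip_width: 0.0399
gripper_force: 0.0
[ 0.48284835 -0.37746649  0.00865639]
-0.075 59 y [-0.0053  0.0022 -0.0016] ztop 0.0131 -0.07
-0.065 127 y [-0.0052  0.003  -0.0014] ztop 0.0136 -0.0602
-0.055 130 y [-0.0073  0.0036 -0.0013] ztop 0.0143 -0.0501
-0.045 222 y [-0.0087  0.0065 -0.0012] ztop 0.017 -0.04
-0.035 278 y [-0.0086  0.0064 -0.001 ] ztop 0.0172 -0.03
-0.025 286 y [-0.0085  0.0063 -0.0011] ztop 0.0172 -0.02
-0.015 294 y [-0.0084  0.0062 -0.0011] ztop 0.0172 -0.01
-0.005 319 y [-0.009   0.0068 -0.0013] ztop 0.0173 -0.0
0.005 337 y [-0.0089  0.0068 -0.001 ] ztop 0.0171 0.01
0.015 354 y [-0.0088  0.0067 -0.001 ] ztop 0.0174 0.02
0.025 402 y [-0.0086  0.0065 -0.001 ] ztop 0.0171 0.03
```

```bash
python3 -m jog '[{"fingers":0.03,"x":0,"y":-0.001,"z":0.015,"rx":0,"ry":0,"rz":0},{"fingers":0.03,"x":0,"y":0,"z":0.013,"rx":0,"ry":0,"rz":0},{"fingers":0.03,"x":0,"y":0,"z":0.004,"rx":0,"ry":0,"rz":0},{"fingers":0.03,"x":0,"y":0,"z":0,"rx":0,"ry":0,"rz":0}]'; python3 -m jog '[{"fingers":0.03,"x":0,"y":0,"z":0.002,"rx":0,"ry":0,"rz":0},{"fingers":0.03,"x":0,"y":0,"z":0.002,"rx":0,"ry":0,"rz":0},{"fingers":0.03,"x":0,"y":0,"z":0,"rx":0,"ry":0,"rz":0}]'; python3 pads.py
```

```text
clock: 22.78
tcp_pos: [0.4812, -0.3756, -0.0254]
orientation: [-3.092, -0.553, 0.001]
contact_force: [0.2, 1.3, 0.7]
grip_width: 0.0304
gripper_force: 0.0
clock: 23.15
tcp_pos: [0.4816, -0.3757, -0.0288]
orientation: [-3.092, -0.553, -0.0]
contact_force: [-1.1, -1.0, -0.2]
grip_width: 0.03
gripper_force: 0.0
-0.024 512 maxz [-0.028  -0.028  -0.028  -0.0279 -0.0277] x 0.0049
-0.02 646 maxz [-0.0281 -0.028  -0.028  -0.028  -0.0276] x 0.0128
-0.016 1060 maxz [-0.028  -0.028  -0.0279 -0.0279 -0.0278] x 0.0147
-0.012 354 maxz [-0.0278 -0.0276 -0.0276 -0.0275 -0.0271] x 0.0145
-0.008 326 maxz [-0.0279 -0.0278 -0.0277 -0.0276 -0.0273] x -0.0081
-0.004 384 maxz [-0.0408 -0.0407 -0.0406 -0.0406 -0.0405] x 0.0004
0.0 441 maxz [-0.0434 -0.0433 -0.0432 -0.043  -0.0428] x 0.009
0.004 402 maxz [-0.0425 -0.0424 -0.0423 -0.042  -0.042 ] x -0.0144
0.008 301 maxz [-0.0282 -0.0282 -0.0282 -0.028  -0.0279] x 0.0018
0.012 665 maxz [-0.0279 -0.0278 -0.0276 -0.0276 -0.0271] x -0.0031
0.016 907 maxz [-0.028  -0.028  -0.0279 -0.0279 -0.0277] x 0.0104
0.02 535 maxz [-0.028  -0.028  -0.0278 -0.0275 -0.0272] x 0.0132
0.024 559 maxz [-0.0278 -0.0278 -0.0278 -0.0277 -0.0276] x 0.0035
[ 0.48160833 -0.37568499 -0.02883304] 0.029954083605254853
```

```bash
python3 -m jog '[{"fingers":0.02,"x":0,"y":0,"z":0,"rx":0,"ry":0,"rz":0},{"fingers":0.0,"x":0,"y":0,"z":0,"rx":0,"ry":0,"rz":0},{"fingers":0.0,"x":0,"y":0,"z":0,"rx":0,"ry":0,"rz":0},{"fingers":0.0,"x":0,"y":0,"z":0,"rx":0,"ry":0,"rz":0},{"fingers":0.0,"x":0,"y":0,"z":0,"rx":0,"ry":0,"rz":0}]' 80
python3 -m jog '[{"fingers":0.0,"x":0,"y":0,"z":-0.01,"rx":0,"ry":0,"rz":0},{"fingers":0.0,"x":0,"y":0,"z":-0.03,"rx":0,"ry":0,"rz":0},{"fingers":0.0,"x":0,"y":0,"z":-0.04,"rx":0,"ry":0,"rz":0},{"fingers":0.0,"x":0,"y":0,"z":-0.03,"rx":0,"ry":0,"rz":0},{"fingers":0.0,"x":0,"y":0,"z":-0.01,"rx":0,"ry":0,"rz":0},{"fingers":0.0,"x":0,"y":0,"z":0,"rx":0,"ry":0,"rz":0}]'
cat > drift.py <<'E'
from h import *
o,p,q=st(); im,P=cloud('wrist'); t=q.inv().apply(P.reshape(-1,3)-p); print(p,o['grip_width'],o['gripper_force'])
for x0 in np.arange(-.1,.06,.01):
    m=(t[:,0]>=x0)&(t[:,0]<x0+.01)&(abs(t[:,1])<.015)&(t[:,2]<-.01)&(t[:,2]>-.06); s=t[m]
    if m.sum()>3: print(round(x0+.005,3),m.sum(),'y',np.round([s[:,1].min(),s[:,1].max(),s[:,1].mean()],4),'ztop',np.sort(s[:,2])[:5].mean().round(4),'x',s[:,0].min().round(4),s[:,0].max().round(4))
E
python3 drift.py
python3 - <<'E'
from h import *
for c in ['side','scene','wrist']:
    r.grab_frame(c); show(['punch_tip','drift_punch'],c,('landmark_of',))
E
```

```text
clock: 23.82
tcp_pos: [0.4819, -0.376, -0.0284]
orientation: [3.092, 0.553, 0.001]
contact_force: [-0.3, 0.1, 5.5]
grip_width: 0.0128
gripper_force: 79.4
clock: 24.58
tcp_pos: [0.4817, -0.3754, 0.0912]
orientation: [-3.092, -0.553, -0.001]
contact_force: [-0.4, -0.9, -2.1]
grip_width: 0.0127
gripper_force: 78.3
[ 0.48168837 -0.37544524  0.0911584 ] 0.012711902615057549 78.33451112732291
-0.045 45 y [-0.0085  0.0068 -0.0007] ztop -0.0444 x -0.0447 -0.04
-0.035 409 y [-0.0084  0.0068 -0.0009] ztop -0.0456 x -0.0399 -0.0301
-0.025 403 y [-0.0082  0.0067 -0.0009] ztop -0.0454 x -0.03 -0.02
-0.015 401 y [-0.0081  0.0059 -0.001 ] ztop -0.0514 x -0.02 -0.01
-0.005 456 y [-0.0075  0.0054 -0.0011] ztop -0.0598 x -0.01 -0.0
0.005 634 y [-0.015  0.015  0.001] ztop -0.0596 x 0.0 0.01
0.015 1041 y [-0.014   0.0119 -0.0011] ztop -0.0599 x 0.01 0.02
0.025 570 y [-0.0092  0.006  -0.0013] ztop -0.046 x 0.02 0.03
0.035 160 y [-0.0086  0.006  -0.0013] ztop -0.0447 x 0.03 0.0307
side landma punch_tip [([0.3977, -0.4051, 0.1265], 0.48)]
side landma drift_punch [([0.4559, -0.3823, 0.1189], 0.57)]
scene landma punch_tip [([0.3988, -0.406, 0.1298], 0.62)]
scene landma drift_punch [([0.4553, -0.3884, 0.1197], 0.48)]
wrist landma punch_tip []
wrist landma drift_punch [([0.4518, -0.3809, 0.1181], 0.73)]
```

```bash
python3 -m jog '[{"fingers":0.0,"x":0,"y":-0.02,"z":-0.02,"rx":0,"ry":0,"rz":0},{"fingers":0.0,"x":-0.001,"y":-0.04,"z":-0.02,"rx":0,"ry":0,"rz":0},{"fingers":0.0,"x":-0.001,"y":-0.045,"z":0,"rx":0,"ry":0,"rz":0},{"fingers":0.0,"x":-0.001,"y":-0.045,"z":0,"rx":0,"ry":0,"rz":0},{"fingers":0.0,"x":-0.001,"y":-0.045,"z":0,"rx":0,"ry":0,"rz":0},{"fingers":0.0,"x":-0.001,"y":-0.026,"z":0,"rx":0,"ry":0,"rz":0},{"fingers":0.0,"x":0,"y":0,"z":0,"rx":0,"ry":0,"rz":0}]'
python3 -m jog '[{"fingers":0.0,"x":0,"y":0,"z":0,"rx":0,"ry":0,"rz":-6},{"fingers":0.0,"x":0,"y":0,"z":0,"rx":0,"ry":0,"rz":-9},{"fingers":0.0,"x":0,"y":0,"z":0,"rx":0,"ry":0,"rz":-9},{"fingers":0.0,"x":0,"y":0,"z":0,"rx":0,"ry":0,"rz":-9},{"fingers":0.0,"x":0,"y":0,"z":0,"rx":0,"ry":0,"rz":-9},{"fingers":0.0,"x":0,"y":0,"z":0,"rx":0,"ry":0,"rz":-9},{"fingers":0.0,"x":0,"y":0,"z":0,"rx":0,"ry":0,"rz":-9},{"fingers":0.0,"x":0,"y":0,"z":0,"rx":0,"ry":0,"rz":-9}]'
python3 -m jog '[{"fingers":0.0,"x":0,"y":0,"z":0,"rx":0,"ry":0,"rz":-9},{"fingers":0.0,"x":0,"y":0,"z":0,"rx":0,"ry":0,"rz":-9},{"fingers":0.0,"x":0,"y":0,"z":0,"rx":0,"ry":0,"rz":-9},{"fingers":0.0,"x":0,"y":0,"z":0,"rx":0,"ry":0,"rz":-9},{"fingers":0.0,"x":0,"y":0,"z":0,"rx":0,"ry":0,"rz":-9},{"fingers":0.0,"x":0,"y":0,"z":0,"rx":0,"ry":0,"rz":-9},{"fingers":0.0,"x":0,"y":0,"z":0,"rx":0,"ry":0,"rz":-3},{"fingers":0.0,"x":0,"y":0,"z":0,"rx":0,"ry":0,"rz":0}]'
cat > tip.py <<'E'
from h import *
o,p,q=st(); print(o['clock'],p,q.as_matrix().round(3).tolist(),np.round(o['joints'],2))
yw=np.radians(-33.3); S=np.array([[np.cos(yw),-np.sin(yw),0],[np.sin(yw),np.cos(yw),0],[0,0,1]])
H=np.array([.4818,-.2254,.042]); print('tip model in hole',(S.T@(p+q.apply([-.0897,-.0004,-.037])-H)).round(4))
for c in ['side','scene']:
    for _ in range(2):
        r.grab_frame(c); d={}
        for t in ['punch_tip','hole_mouth','drift_punch','bail_kink']:
            for a in r.landmark_of(t,c)[:1]: print(c,t,round(a['score'],2),np.round(a['xyz'],4),'hole frame',(S.T@(np.array(a['xyz'])-H)).round(4))
E
python3 tip.py
```

```text
clock: 25.95
tcp_pos: [0.3998, -0.1683, 0.1311]
orientation: [-3.09, -0.557, -0.0]
contact_force: [0.1, -0.3, -0.2]
grip_width: 0.0126
gripper_force: 78.4
clock: 26.95
tcp_pos: [0.4009, -0.1716, 0.1314]
orientation: [2.231, 2.211, 0.0]
contact_force: [0.3, -0.4, -0.3]
grip_width: 0.0128
gripper_force: 78.4
clock: 27.95
tcp_pos: [0.4007, -0.1714, 0.1313]
orientation: [0.914, 3.005, -0.0]
contact_force: [0.3, -0.0, -0.4]
grip_width: 0.0128
gripper_force: 78.4
27.95 [ 0.40071016 -0.17137446  0.13129459] [[-0.83, 0.557, 0.0], [0.557, 0.83, -0.0], [-0.001, -0.0, -1.0]] [-0.17  0.18  0.48  2.2  -0.12  0.78  1.37]
tip model in hole [-0.0078 -0.0006  0.1264]
side punch_tip 0.42 [ 0.4738 -0.2201  0.1665] hole frame [-0.0096  0.      0.1245]
side hole_mouth 0.87 [ 0.4829 -0.2235  0.0433] hole frame [-0.0001  0.0022  0.0013]
side drift_punch 0.54 [ 0.4262 -0.1833  0.1605] hole frame [-0.0696  0.0047  0.1185]
side bail_kink 0.75 [ 0.5598 -0.1449  0.2071] hole frame [0.021  0.1101 0.1651]
side punch_tip 0.71 [ 0.4708 -0.2189  0.1672] hole frame [-0.0128 -0.0006  0.1252]
side hole_mouth 0.87 [ 0.4
[... 215 characters left out ...]
646]
scene punch_tip 0.36 [ 0.478  -0.2185  0.1688] hole frame [-0.007   0.0037  0.1268]
scene hole_mouth 0.89 [ 0.4811 -0.2284  0.0434] hole frame [ 0.0011 -0.0029  0.0014]
scene drift_punch 0.35 [ 0.4249 -0.1881  0.1597] hole frame [-6.800e-02 -1.000e-04  1.177e-01]
scene bail_kink 0.58 [ 0.5614 -0.1454  0.2004] hole frame [0.0226 0.1106 0.1584]
scene punch_tip 0.56 [ 3.789e-01 -2.657e-01  2.000e-04] hole frame [-0.0639 -0.0902 -0.0418]
scene hole_mouth 0.82 [ 0.4836 -0.2263  0.0437] hole frame [0.002  0.0002 0.0017]
scene drift_punch 0.53 [ 0.4245 -0.1877  0.1604] hole frame [-6.860e-02  1.000e-04  1.184e-01]
scene bail_kink 0.62 [ 0.5591 -0.1471  0.2014] hole frame [0.0216 0.1079 0.1594]
```

```bash
python3 -m jog '[{"fingers":0.0,"x":0.006,"y":0,"z":0.01,"rx":0,"ry":0,"rz":0},{"fingers":0.0,"x":0,"y":0,"z":0.03,"rx":0,"ry":0,"rz":0},{"fingers":0.0,"x":0,"y":0,"z":0.035,"rx":0,"ry":0,"rz":0},{"fingers":0.0,"x":0,"y":0,"z":0.03,"rx":0,"ry":0,"rz":0},{"fingers":0.0,"x":0,"y":0,"z":0.015,"rx":0,"ry":0,"rz":0},{"fingers":0.0,"x":0,"y":0,"z":0.0055,"rx":0,"ry":0,"rz":0},{"fingers":0.0,"x":0,"y":0,"z":0,"rx":0,"ry":0,"rz":0},{"fingers":0.0,"x":0,"y":0,"z":0,"rx":0,"ry":0,"rz":0}]'
python3 tip.py; python3 drift.py
```

```text
clock: 29.95
tcp_pos: [0.396, -0.167, 0.0064]
orientation: [0.911, 3.005, 0.0]
contact_force: [0.8, -0.1, -0.2]
grip_width: 0.0128
gripper_force: 78.4
29.95 [ 0.39604928 -0.16700354  0.00644523] [[-0.832, 0.555, 0.002], [0.555, 0.832, -0.0], [-0.002, 0.001, -1.0]] [-0.04  0.43  0.36  2.29 -0.33  0.47  1.56]
tip model in hole [-0.0141  0.0006  0.0016]
side punch_tip 0.63 [ 0.4699 -0.2161  0.0436] hole frame [-0.0151  0.0012  0.0016]
side hole_mouth 0.57 [ 0.483  -0.2261  0.04  ] hole frame [ 0.0014  0.0001 -0.002 ]
side drift_punch 0.55 [ 0.4222 -0.1813  0.0361] hole frame [-0.074   0.0041 -0.0059]
side bail_kink 0.61 [ 0.5611 -0.1444  0.2049] hole frame [0.0218 0.1112 0.1629]
side punch_tip 0.62 [ 0.4651 -0.2148  0.0403] hole frame [-0.0198 -0.0003 -0.0017]
side hole_mouth 0.88 [ 0.4814 -0.2252  0.0432] hole frame [-0.0004 -0.0001  0.0012]
side drift_punch 0.56 [ 0.4229 -0.1804  0.0373] hole frame [-0.0739  0.0053 -0.0047]
side bail_kink 0.84 [ 0.561  -0.1401  0.2083] hole frame [0.0194 0.1148 0.1663]
scene punch_tip 0.37 [ 0.4732 -0.2143  0.0459] hole frame [-0.0133  0.0046  0.0039]
[... 551 characters left out ...]
15] hole frame [0.023  0.1107 0.1595]
[ 0.39531977 -0.16681553  0.00567341] 0.012873689069276259 78.4002074226737
-0.045 11 y [-0.0074  0.0079 -0.0017] ztop -0.0401 x -0.0422 -0.04
-0.035 367 y [-0.0074  0.0078  0.0002] ztop -0.0456 x -0.04 -0.03
-0.025 405 y [-0.0072  0.0077  0.0002] ztop -0.046 x -0.03 -0.0201
-0.015 396 y [-0.0071  0.007  -0.    ] ztop -0.0457 x -0.02 -0.01
-0.005 449 y [-0.0064  0.0064 -0.    ] ztop -0.0582 x -0.01 -0.0
0.005 582 y [-0.015   0.015   0.0001] ztop -0.0597 x 0.0 0.01
0.015 1070 y [-0.013   0.0129  0.    ] ztop -0.0599 x 0.01 0.02
0.025 555 y [-0.0076  0.0077 -0.    ] ztop -0.0458 x 0.0201 0.03
0.035 283 y [-0.0075  0.0071 -0.0002] ztop -0.0449 x 0.03 0.0327
```

```bash
python3 -m jog '[{"fingers":0.0,"x":-0.003,"y":-0.001,"z":0,"rx":0,"ry":0,"rz":0},{"fingers":0.0,"x":-0.004,"y":0,"z":0,"rx":0,"ry":0,"rz":0},{"fingers":0.0,"x":-0.004,"y":0,"z":0,"rx":0,"ry":0,"rz":0},{"fingers":0.0,"x":-0.003,"y":0,"z":0,"rx":0,"ry":0,"rz":0},{"fingers":0.0,"x":0,"y":0,"z":0,"rx":0,"ry":0,"rz":0}]'; python3 -m jog '[{"fingers":0.0,"x":-0.002,"y":0,"z":0,"rx":0,"ry":0,"rz":0},{"fingers":0.0,"x":-0.002,"y":0,"z":0,"rx":0,"ry":0,"rz":0},{"fingers":0.0,"x":0,"y":0,"z":0,"rx":0,"ry":0,"rz":0}]';  python3 -m jog '[{"fingers":0.0,"x":-0.002,"y":0,"z":0,"rx":0,"ry":0,"rz":0},{"fingers":0.0,"x":-0.002,"y":0,"z":0,"rx":0,"ry":0,"rz":0},{"fingers":0.0,"x":0,"y":0,"z":0,"rx":0,"ry":0,"rz":0}]'; python3 tip.py|head -2; python3 drift.py
```

```text
clock: 31.62
tcp_pos: [0.4067, -0.1756, 0.0057]
orientation: [0.911, 3.006, -0.0]
contact_force: [-0.3, 0.7, -1.8]
grip_width: 0.0126
gripper_force: 78.4
clock: 32.0
tcp_pos: [0.4099, -0.1777, 0.0057]
orientation: [0.911, 3.006, -0.0]
contact_force: [0.8, 0.5, -0.8]
grip_width: 0.0128
gripper_force: 78.4
clock: 32.38
tcp_pos: [0.4133, -0.18, 0.0057]
orientation: [0.911, 3.006, -0.0]
contact_force: [-0.7, 0.8, -0.0]
grip_width: 0.0127
gripper_force: 78.4
32.375 [ 0.41328913 -0.17996833  0.00570523] [[-0.832, 0.555, 0.0], [0.555, 0.832, -0.0], [-0.0, 0.0, -1.0]] [-0.02  0.45  0.36  2.24 -0.33  0.49  1.58]
tip model in hole [ 0.0075 -0.0007  0.0007]
[ 0.41307794 -0.17983682  0.00567912] 0.012606268969418643 78.4013326652348
-0.045 10 y [-0.0075  0.0078  0.0002] ztop -0.0399 x -0.0424 -0.04
-0.035 363 y [-0.0074  0.0078  0.0002] ztop -0.0455 x -0.0399 -0.03
-0.025 406 y [-0.0072  0.0077  0.0001] ztop -0.0457 x -0.03 -0.02
-0.015 398 y [-0.0071  0.007  -0.0001] ztop -0.0459 x -0.02 -0.01
-0.005 442 y [-0.0065  0.0064  0.    ] ztop -0.0568 x -0.01 -0.0
0.005 585 y [-0.015   0.0149  0.0001] ztop -0.0596 x 0.0 0.01
0.015 1087 y [-0.013   0.0129  0.    ] ztop -0.0599 x 0.01 0.02
0.025 557 y [-0.0076  0.0076 -0.    ] ztop -0.0458 x 0.0201 0.03
0.035 284 y [-0.0075  0.0071 -0.0002] ztop -0.0456 x 0.03 0.0327
```

```bash
for i in 1; do python3 -m jog '[{"fingers":0.0,"x":-0.002,"y":0,"z":0,"rx":0,"ry":0,"rz":0},{"fingers":0.0,"x":-0.002,"y":0,"z":0,"rx":0,"ry":0,"rz":0},{"fingers":0.0,"x":-0.002,"y":0,"z":0,"rx":0,"ry":0,"rz":0},{"fingers":0.0,"x":0,"y":0,"z":0,"rx":0,"ry":0,"rz":0},{"fingers":0.0,"x":0,"y":0,"z":0,"rx":0,"ry":0,"rz":0}]'; python3 -m jog '[{"fingers":0.0,"x":-0.002,"y":0,"z":0,"rx":0,"ry":0,"rz":0},{"fingers":0.0,"x":0,"y":0,"z":0,"rx":0,"ry":0,"rz":0},{"fingers":0.0,"x":0,"y":0,"z":0,"rx":0,"ry":0,"rz":0}]'; python3 -m jog '[{"fingers":0.0,"x":-0.002,"y":0,"z":0,"rx":0,"ry":0,"rz":0},{"fingers":0.0,"x":0,"y":0,"z":0,"rx":0,"ry":0,"rz":0},{"fingers":0.0,"x":0,"y":0,"z":0,"rx":0,"ry":0,"rz":0}]'; done; python3 tip.py|head -2
```

```text
clock: 34.05
tcp_pos: [0.418, -0.1832, 0.0057]
orientation: [-0.911, -3.006, 0.0]
contact_force: [0.5, 0.3, -0.5]
grip_width: 0.0125
gripper_force: 78.4
clock: 34.42
tcp_pos: [0.4197, -0.1843, 0.0057]
orientation: [-0.911, -3.006, -0.0]
contact_force: [0.3, -0.2, 0.2]
grip_width: 0.0122
gripper_force: 78.4
clock: 34.8
tcp_pos: [0.4207, -0.185, 0.0055]
orientation: [-0.911, -3.005, -0.0]
contact_force: [-3.5, 1.4, -0.8]
grip_width: 0.0126
gripper_force: 78.4
34.8 [ 0.42070107 -0.18500758  0.00546189] [[-0.832, 0.555, -0.001], [0.555, 0.832, 0.001], [0.001, -0.0, -1.0]] [-0.01  0.47  0.36  2.22 -0.33  0.5   1.58]
tip model in hole [ 0.0165 -0.0008  0.0003]
```

```bash
python3 -m jog '[{"fingers":0.0,"x":-0.0015,"y":0,"z":0,"rx":0,"ry":0,"rz":0},{"fingers":0.0,"x":-0.0015,"y":0,"z":0,"rx":0,"ry":0,"rz":0},{"fingers":0.0,"x":0,"y":0,"z":0,"rx":0,"ry":0,"rz":0},{"fingers":0.0,"x":0,"y":0,"z":0,"rx":0,"ry":0,"rz":0}]'; for i in 1 2; do python3 -m jog '[{"fingers":0.0,"x":-0.001,"y":0,"z":0,"rx":0,"ry":0,"rz":0},{"fingers":0.0,"x":0,"y":0,"z":0,"rx":0,"ry":0,"rz":0},{"fingers":0.0,"x":0,"y":0,"z":0,"rx":0,"ry":0,"rz":0}]'; done; python3 tip.py|head -2
```

```text
clock: 36.3
tcp_pos: [0.4238, -0.187, 0.0056]
orientation: [-0.911, -3.006, -0.0]
contact_force: [-3.0, 2.5, -0.7]
grip_width: 0.0124
gripper_force: 78.4
clock: 36.67
tcp_pos: [0.4247, -0.1876, 0.0057]
orientation: [-0.911, -3.006, -0.0]
contact_force: [-3.5, 2.0, -1.2]
grip_width: 0.0125
gripper_force: 78.4
clock: 37.05
tcp_pos: [0.4255, -0.1881, 0.0057]
orientation: [-0.911, -3.006, -0.0]
contact_force: [-3.5, 1.8, -0.8]
grip_width: 0.0127
gripper_force: 78.4
37.05 [ 0.42548949 -0.18814085  0.0056576 ] [[-0.832, 0.555, -0.0], [0.555, 0.832, 0.0], [0.0, 0.0, -1.0]] [-0.01  0.47  0.36  2.21 -0.33  0.51  1.59]
tip model in hole [ 0.0222 -0.0008  0.0006]
```

```bash
for i in 1 2; do python3 -m jog '[{"fingers":0.0,"x":-0.0007,"y":0,"z":0,"rx":0,"ry":0,"rz":0},{"fingers":0.0,"x":0,"y":0,"z":0,"rx":0,"ry":0,"rz":0},{"fingers":0.0,"x":0,"y":0,"z":0,"rx":0,"ry":0,"rz":0}]'; done; python3 tip.py|head -2;  python3 drift.py | tail -2
```

```text
clock: 38.42
tcp_pos: [0.4256, -0.1882, 0.0055]
orientation: [-0.911, -3.006, -0.0]
contact_force: [-4.1, 4.8, 0.4]
grip_width: 0.0127
gripper_force: 78.5
clock: 38.8
tcp_pos: [0.4255, -0.1883, 0.0054]
orientation: [-0.91, -3.004, -0.001]
contact_force: [-5.7, 4.1, 0.0]
grip_width: 0.0131
gripper_force: 78.5
38.8 [ 0.42550447 -0.18832442  0.00537871] [[-0.832, 0.555, -0.002], [0.555, 0.832, 0.001], [0.003, -0.0, -1.0]] [-0.01  0.47  0.36  2.21 -0.33  0.51  1.59]
tip model in hole [ 0.0224 -0.001   0.0002]
0.025 561 y [-0.008   0.0077 -0.0001] ztop -0.0459 x 0.02 0.03
0.035 291 y [-0.0076  0.0071 -0.0001] ztop -0.0452 x 0.03 0.0326
```

```bash
python3 -m jog '[{"fingers":0.0,"x":-0.0004,"y":0,"z":0,"rx":0,"ry":0,"rz":0},{"fingers":0.0,"x":0,"y":0,"z":0,"rx":0,"ry":0,"rz":0},{"fingers":0.0,"x":0,"y":0,"z":0,"rx":0,"ry":0,"rz":0},{"fingers":0.0,"x":0,"y":0,"z":0,"rx":0,"ry":0,"rz":0},{"fingers":0.0,"x":0,"y":0,"z":0,"rx":0,"ry":0,"rz":0}]'; python3 - <<'E'
from h import *
for c in ['side','scene']:
    r.grab_frame(c); show(['bail_kink','test_weight','punch_tip','brass_drift'],c,('landmark_of',))
E
```

```text
clock: 40.48
tcp_pos: [0.4255, -0.1883, 0.0053]
orientation: [-0.91, -3.004, -0.001]
contact_force: [-6.4, 4.2, -0.3]
grip_width: 0.0128
gripper_force: 78.5
side landma bail_kink [([0.5581, -0.1438, 0.2068], 0.72)]
side landma test_weight [([0.5596, -0.1415, 0.1152], 0.57)]
side landma punch_tip [([0.4969, -0.2378, 0.0419], 0.42)]
side landma brass_drift [([0.3794, -0.2704, -0.0054], 0.69), ([0.4536, -0.1994, 0.0341], 0.27)]
scene landma bail_kink [([0.5598, -0.1459, 0.2039], 0.54)]
scene landma test_weight [([0.5612, -0.1447, 0.1161], 0.48)]
scene landma punch_tip [([0.5041, -0.237, 0.0464], 0.47)]
scene landma brass_drift [([0.3806, -0.2652, -0.0014], 0.54)]
```

The button is on its stop at about 7.6 N, the drift is gripped, the weight is hanging still and the brass drift has not moved. Handing in.

```bash
python3 -c "
from bench import r
print(r.hand_in())"
```

```text
the job is handed in; nothing more can be done
None
```

The job is handed in, but the verdict was not shown: at the last check the weight hung still and free on the hook, and the gripped drift held the calibration button against its stop with about 7.6 N.

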